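Put the defrosted counter-top fridge back in service

ROBOT

A 6-joint arm with a two-finger parallel gripper is mounted at the origin on a cart in front of the work surface, level with it; the furniture and walls round the work are solid. World frame = base frame: x ahead of the robot, y to its left, z up, the work surface at z = 0. Lengths are in mm, angles in rad, forces in N, time in s.
With the tool pointing down it reaches from about 350 to 975 mm from the base axis. Payload 7.1 kg.
Tool frame: the origin (TCP) lies at the very end of the fingers, on their centre line; the grasp point (between the pads) lies ctrl.hold_point_z behind it (ctrl.hold_point_z is the distance from the TCP to the grasp point, in mm); z points along the fingers, y is the line along which they close (so a half turn about z gives the same grasp; the last joint's range is limited). The gripper opens to 88 mm and grips with 3 to 60 N. Pads are 20 mm wide; open, the fingers measure 115 mm over their backs; the gripper's body (75 mm by 178 mm) begins 61 mm behind the grasp point.
Start: joints at [1.221, 0.423, 1.63, -0, 1.089, -0.019], TCP at [202.968, 591.108, 222.675] pointing down, gripper open.
Joint ranges: [-3, 3], [-0.9, 2.11], [0.09, 2.58], [-1.31, 4.45], [0.11, 2.69], [-2.54, 2.54]. Speed limits (rad/s): [2.39, 2.39, 3.01, 3.14, 3.14, 3.14].

INTERFACE

Orientations are given as a rotation vector (axis times angle).
In Python, from workcell import ctrl gives the robot as it stands. The module is installed in compiled form; this text tells all that it offers.
- The arm moves only by the shell command python3 -m creep 'ROWS'. ROWS is JSON, a list of rows, each an object with "translation": the shift along the tool's x, y, z in mm, a list of three; "angular": the turn, a rotation vector about the tool's x, y, z in rad, a list of three; "jaw": the opening, from 0 (shut) to 1 (fully open). A call has exactly 8 rows; each row is the pose to reach, as a shift and turn from the pose commanded when the call began, along the tool's axes at that moment; what a row does not reach only later rows make up. A row lasts 1/8 s, in which the tool goes at most 62.5 mm and 10.7 degrees, less where a joint would pass 70% of its speed; a pose out of reach is approached as far as the arm can. A call with a gripper value outside its range is refused whole. The fingers move at their own pace and stop on an object; the grip force is fixed at half the most. Time passes only in rows, so rows that repeat a pose let the fingers close, or fill a call up. It gives the time, the measured TCP pose, the force, the opening and the grip force at its end, in the units of the state.
- ctrl.get_obs(): the state, without advancing time (a new reading comes with each control period).
- ctrl.get_image(name): name is "scene" or "top" or "wrist"; returns the picture (400x640x3 uint8, red, green, blue); there is no depth.
- ctrl.camera_info(name): a dict with "camera_matrix" (3x3 intrinsics, pixels), "world_from_camera" (4x4, takes a point from camera to world coordinates). Camera axes: x right, y up, looking along -z (the intrinsics and any distortion apply to the point x, -y, -z); pixel columns grow to the right and rows downward; lengths in mm; the calibration is good to about 2 mm. The wrist camera is an equidistant fisheye: a pixel r from the principal point sees the ray r / f radians off the axis. A picture is of the moment at which its call begins: read the wrist's pose just before it. camera_info takes no time and is no camera call; for the wrist camera it gives the pose at the moment of the call.
- ctrl.close_job(): hands the job in; it is judged then, once.
Trained networks look in the newest picture that a camera, given by its name, has taken for a name from the list of things; names that differ only in an ending like _2 or _b are one class to them, and where a whole thing is asked for, a point or a joint stands for the part that bears it (a point fixed in the world has none). Each returns a list of dicts, best first, with "score" (0 to 1); they miss things now and then, are a little off and sometimes report something else, mostly with a low value. They report only what shows in the picture. A call takes as long as a camera call.
- ctrl.look_for(camera, label): "rect" ([left, top, right, bottom] in pixels, round what is visible of it).
The state is a dict: "t": time; "qpos": joint angles; "qvel": joint speeds; "joint_torque": joint torques, N m; "ee_pos": TCP position; "orientation": TCP orientation; "ft_force": force on the tool from outside, world axes, zero at the start; "moment": the same for the moment, N m; "width": finger opening in mm; "grasp_force": force on a finger pad.
Only numpy, scipy, OpenCV 4.12 (cv2) and the standard library are available. Lean on these libraries where they do the work, as an engineer would, in place of code of your own. Each camera call takes 0.05 s, during which the arm holds its last target. There are 200 camera calls.

TASK

The small fridge has been defrosted and its condiment jars have waited in the lidded blue cool tub: swing the fridge door wide open by its handle, lift the lid off the tub and lay it on the worktop, and stand every jar from the tub upright in a pocket of its own in the rack on the inside of the door. Then shut the door fully without slamming it, and only then restart the cooling by pushing the spring toggle over to its left (blue-marked) side, holding it there for two seconds and letting it spring back; never push it to the white side. Finish with the lid seated back on the empty tub, lay no jar on its side on the way, and leave the other things on the worktop as they stand.

Things in the scene. Friction and masses are not known exactly. Their poses are not given: they have to be found in the camera images.
- fridge: white counter-top fridge, fixed, 330 mm wide, 236 mm high. Origin: under the cabinet's centre, on the worktop; x to its back, y to the robot's left, z up. The door is the right 250 mm of the front, a control column with black panel the left 75 mm; their faces lie 155 mm in front of the origin. A wall shelf hangs over it, 455 mm above the worktop, from x = 0.58 on
- fridge_door (a joint): fridge door hinge: 0 shut, grows to 1.8 rad as it opens toward the robot (vertical hinge at its right edge). It starts shut or a little ajar and stays where it is left (friction about 0.12 N m). The door's upper edge is at z = 226 mm
- fridge_hinge (a point): point on the door's vertical hinge axis, at mid height; its frame turns with the door: x from the room into the fridge (through the door, outside to inside), y from the hinge to the free edge, z up; the door seen from above turns anticlockwise as it opens
- door_handle (a point): grip point on the door's upright round steel bar handle, 12 mm thick, at z = 202 mm, 20 mm below the bar's upper end; the bar is free of brackets for 27 mm below the point and stands 35 mm off the door's outer face; in fridge_hinge axes it lies at x = -65, y = 205 mm from the hinge line and swings about it
- pocket_0 (a point): centre of the floor of pocket 0 (nearest the hinge) of the rack on the inside of the door. Pockets are 57 x 57 mm inside, 61 mm apart, walls 42 mm high; floor at z = 103 mm. In fridge_hinge axes (shared) the centre is at x = 48.5, y = 57.5 mm. One jar a pocket
- pocket_1 (a point): centre of the floor of pocket 1 (the middle one) of the rack on the inside of the door. Pockets are 57 x 57 mm inside, 61 mm apart, walls 42 mm high; floor at z = 103 mm. In fridge_hinge axes (shared) the centre is at x = 48.5, y = 118.5 mm. One jar a pocket
- pocket_2 (a point): centre of the floor of pocket 2 (nearest the free edge) of the rack on the inside of the door. Pockets are 57 x 57 mm inside, 61 mm apart, walls 42 mm high; floor at z = 103 mm. In fridge_hinge axes (shared) the centre is at x = 48.5, y = 179.5 mm. One jar a pocket
- cool_toggle (a joint): spring-centred toggle lever on the control column: 0 at rest in the middle, positive when its tip is pushed to the left (away from the door, blue mark, restarts the cooling), negative to the right (toward the door, white mark, defrost); stops at 0.45 rad either way; spring 0.25 N m/rad, about 2.7 N at the tip at full throw; recentres when let go
- toggle_tip (a point): ball at the tip of the toggle lever, 15 mm across, at z = 192 mm; the lever, 8 mm thick, sticks out 42 mm from the column's face toward the robot and swings level about a vertical axis at the face
- cool_tub: loose round blue insulated tub, 190 mm across outside, 168 mm inside, 131 mm high, inner floor 14 mm up, 1.3 kg; two thin steel ears on its sides reach 20 mm out. Origin: centre of its underside, z up
- tub_rim (a point): centre of the tub's mouth, at the height of the rim
- tub_lid: loose white lid of the tub, 190 mm across, 65 mm high with its knob, 0.22 kg: a plug 152 mm across and 9 mm deep under a disc whose underside rests on the rim. Origin: centre of the plug's underside, z up; seated, the origin is 122 mm above the tub's origin; laid on the worktop it stands on the plug, origin at z = 0
- lid_knob (a point): middle of the lid's black round knob, 36 mm across, 55 mm above the lid's origin; the knob's head is 14 mm high and ends 10 mm above this point
- jar_red: glass condiment jar, round, 45 mm across and 106 mm high, 0.1 to 0.2 kg, red cap. Origin: centre of its underside, z up. Starts standing in the tub, or is absent (None)
- jar_green: glass condiment jar, round, 45 mm across and 105 mm high, 0.1 to 0.2 kg, dark green cap. Origin: centre of its underside, z up. Starts standing in the tub, or is absent (None)
- jar_white: glass condiment jar, round, 45 mm across and 100 mm high, 0.1 to 0.2 kg, white cap with a green disc on top. Origin: centre of its underside, z up. Starts standing in the tub, or is absent (None)
- pepper_mill: bystander: brown wooden pepper mill, 58 x 170 mm, origin under its centre
- salt_mill: bystander: glass salt shaker with grey head, 44 x 90 mm, origin under its centre
- timer: bystander: red and white kitchen timer, 67 x 54 mm, origin under its centre
- fish_tin: bystander: flat oblong tin, 63 x 105 x 24 mm, origin under its centre

How it is judged:
By the outcome, as a careful person would: the job done as asked, in the order asked, and still so for the second after the job is handed in, with the robot touching nothing.
Of jar_red, jar_green, jar_white only 2 to 3 are there at a start; the rules pass over those that are not, and their reading is None.
At some moment in a run one of tub_lid may be knocked a few centimetres aside while the robot is not near it.
It also fails if it takes over 210 s, if anything falls off the work surface, if the arm or the gripper's body presses on something with over 40 N, if the wrist force passes 120 N, or if a joint passes its speed limit or range.

## Working session

There is one attempt and no reset: what is moved stays moved. The work goes in short steps, Python scripts to look and compute and a shell command to move; the robot and the scene stay as the last step left them, time stands still between calls to the robot, and variables do not carry over. Pictures are saved under pics/ and viewed, at most 14 in all, crops included, and the job is handed in when it is done.

```bash
mkdir -p pics
cat > h.py <<'E'
import numpy as np, cv2
from workcell import ctrl
from scipy.spatial.transform import Rotation as R
def cam(n):
    i=ctrl.camera_info(n); return np.array(i["camera_matrix"]),np.array(i["world_from_camera"])
def ray(n,u,v):
    K,T=cam(n); x=(u-K[0,2])/K[0,0]; y=(v-K[1,2])/K[1,1]
    if n=="wrist":
        r=np.hypot(x,y); s=np.sin(r)/r if r>1e-9 else 1; d=np.array([x*s,y*s,np.cos(r)])
    else: d=np.array([x,y,1.])
    d=d*[1,-1,-1]; return T[:3,3],T[:3,:3]@d
def at_z(n,u,v,z):
    o,d=ray(n,u,v); return o+d*(z-o[2])/d[2]
def proj(n,p):
    K,T=cam(n); q=T[:3,:3].T@(np.array(p,float)-T[:3,3]); q=q*[1,-1,-1]
    if n=="wrist":
        r=np.hypot(q[0],q[1]); th=np.arctan2(r,q[2]); q2=q[:2]/max(r,1e-9)*th
    else: q2=q[:2]/q[2]
    return q2*[K[0,0],K[1,1]]+K[:2,2]
def save(n,f):
    im=ctrl.get_image(n); cv2.imwrite("pics/"+f,im[:,:,::-1]); return im
def tool():
    o=ctrl.get_obs(); return np.array(o["ee_pos"],float),R.from_rotvec(o["orientation"])
def goto(p,Rt=None):
    "shift in tool axes to world TCP p, orientation Rt"
    e,r=tool(); t=r.inv().apply(np.array(p)-e)
    a=(r.inv()*Rt).as_rotvec() if Rt is not None else np.zeros(3)
    return np.round(t,1),np.round(a,3)
E
python3 - <<'E'
from h import *
o=ctrl.get_obs(); print(o, ctrl.hold_point_z); print(tool()[1].as_matrix().round(3))
for n in("scene","top","wrist"):
    save(n,n+"0.png"); K,T=cam(n); print(n,K.round(1).tolist(),T.round(2).tolist())
    if n!="wrist":
        for l in["fridge","door_handle","toggle_tip","cool_tub","tub_lid","lid_knob","pepper_mill","salt_mill","timer","fish_tin"]:
            print(n,l,[(np.round(x["rect"]).tolist(),round(x["score"],2)) for x in ctrl.look_for(n,l)[:2]])
E
```

```text
{'t': 0.0, 'qpos': array([ 1.22100826e+00,  4.23850566e-01,  1.63071782e+00, -1.36645351e-05,
        1.08861981e+00, -1.89949642e-02]), 'qvel': array([-0.00215135, -0.00016579,  0.00080794,  0.00186239,  0.00011258,
       -0.00015436]), 'joint_torque': array([ 6.03120388e-04, -5.44641423e+01, -2.73673242e+01,  6.45916373e-02,
        2.27079412e-02, -1.54247700e-04]), 'ee_pos': array([202.77202458, 590.57556475, 221.88471344]), 'orientation': array([-5.17186567e-01, -3.09844366e+00,  2.46704128e-03]), 'ft_force': array([-0.42455033,  0.51149449,  0.07465156]), 'moment': array([-0.05636552, -0.02102938,  0.03962911]), 'grasp_force': 0.0, 'width': 87.77369150934305} 18.700000000000003
[[-0.946  0.325 -0.001]
 [ 0.325  0.946 -0.002]
 [ 0.    -0.002 -1.   ]]
scene [[421.4, 0.0, 315.7], [0.0, 421.4, 198.0], [0.0, 0.0, 1.0]] [[0.63, -0.54, 0.56, 1352.18], [0.78, 0.43, -0.46, -656.03], [0.01, 0.72, 0.69, 1164.69], [0.0, 0.0, 0.0, 1.0]]
scene fridge []
scene door_handle []
scene toggle_tip []
scene cool_tub []
scene tub_lid []
scene lid_knob []
scene pepper_mill []
scene salt_mill []
scene
[... 274 characters left out ...]
 218.0], 0.19)]
top door_handle [([357.0, 185.0, 440.0, 213.0], 0.68)]
top toggle_tip [([352.0, 210.0, 348.0, 218.0], 0.53)]
top cool_tub [([278.0, 194.0, 328.0, 254.0], 0.74)]
top tub_lid [([275.0, 195.0, 328.0, 248.0], 0.93)]
top lid_knob [([274.0, 192.0, 327.0, 248.0], 0.55), ([266.0, 169.0, 285.0, 191.0], 0.38)]
top pepper_mill [([266.0, 169.0, 285.0, 191.0], 0.82)]
top salt_mill [([246.0, 175.0, 260.0, 187.0], 0.47)]
top timer [([210.0, 191.0, 229.0, 210.0], 0.65)]
top fish_tin [([283.0, 169.0, 307.0, 191.0], 0.96)]
wrist [[309.7, 0.0, 323.9], [0.0, 309.7, 192.9], [0.0, 0.0, 1.0]] [[0.32, -0.91, -0.26, 131.43], [0.95, 0.31, 0.09, 615.37], [0.0, -0.28, 0.96, 384.5], [0.0, 0.0, 0.0, 1.0]]
```

Run:
```python
import cv2,numpy as np
a=cv2.imread("pics/top0.png"); b=cv2.imread("pics/scene0.png")
c=cv2.resize(a[120:280,190:460],(800,474),interpolation=cv2.INTER_CUBIC)
cv2.imwrite("pics/topc.png",c)
```

```text
(no output)
```

View pics/topc.png

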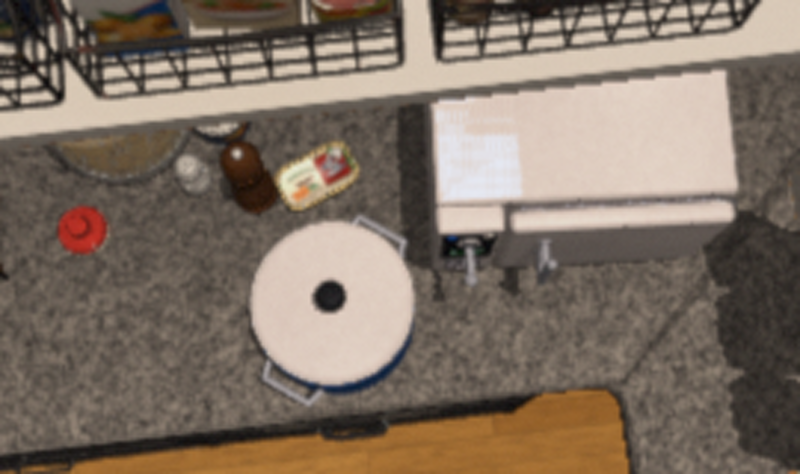

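View pics/scene0.png

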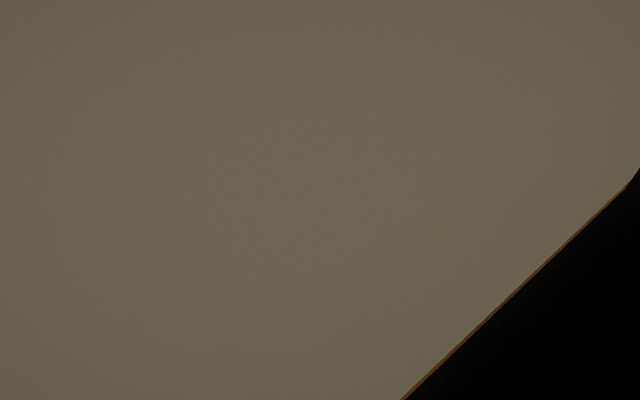

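The scene camera is blocked. The top camera shows the tub with its lid (knob at about px 301,220), the fridge on the right (handle top at about px 374,202), the toggle at about px 349,210, and the bystanders to the left.

Run:
```python
from h import *
def P(n,c,z): 
    print(n,at_z("top",190+(c[0]+.5)/2.963-.5,120+(c[1]+.5)/2.963-.5,z).round(0))
P("cab BL",(433,100),236);P("cab BR",(727,72),236);P("cab FL",(437,207),236);P("cab FR",(736,193),236)
P("door top FL",(511,230),226);P("door top FR",(733,222),226);P("col FL",(438,235),236)
P("handle top",(548,242),222);P("handle low",(543,277),175);P("toggle tip",(471,281),192);P("toggle base",(473,250),192)
P("knob top",(330,294),122+65);P("lid",(333,304),140)
P("pepper",(240,153),170);P("tin",(318,175),24);P("salt",(192,160),90);P("timer",(82,228),54)
P("shelf edge",(600,50),455)
# wall at right
P("counter front L",(100,448),0);P("counter front R",(560,392),0)
```

```text
cab BL [656. -21. 236.]
cab BR [ 651. -348.  236.]
cab FL [535. -12. 236.]
cab FR [ 514. -334.  236.]
door top FL [503. -89. 226.]
door top FR [ 485. -329.  226.]
col FL [504.  -9. 236.]
handle top [ 486. -127.  222.]
handle low [ 456. -123.  175.]
toggle tip [458. -41. 192.]
toggle base [492. -48. 192.]
knob top [462. 115. 187.]
lid [458. 115. 140.]
pepper [640. 203. 170.]
tin [645. 123.  24.]
salt [662. 271.  90.]
timer [601. 419.  54.]
shelf edge [ 611. -163.  455.]
counter front L [333. 426.   0.]
counter front R [ 338. -149.    0.]
```

View pics/top0.png

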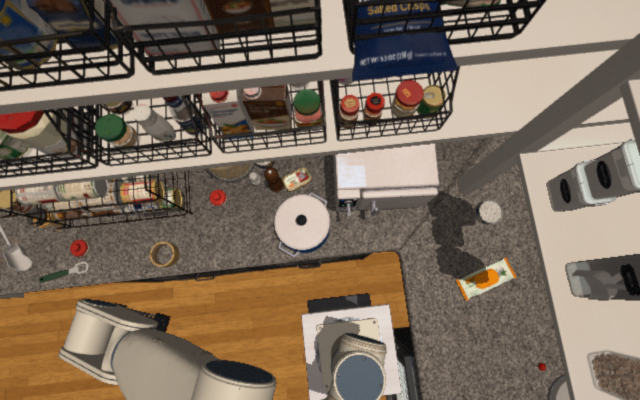

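The full top view confirms the layout. The worktop to the left of the tub is free for the lid. I'll go hover by the handle.

```bash
cat >> h.py <<'E'
def yawR(psi):
    "tool down, tool x axis at world yaw psi"
    c,s=np.cos(psi),np.sin(psi); return R.from_matrix(np.array([[c,s,0],[s,-c,0],[0,0,-1]]))
E
python3 - <<'E'
from h import *
print(goto([430,-125,270],yawR(-.065)))
E
```

```text
(array([-447.3, -603.5,  -47.3]), array([-0.   ,  0.   ,  2.876]))
```

```bash
python3 -m creep '[{"translation":[-28,-38,-48],"angular":[0,0,0.18],"jaw":1},{"translation":[-56,-76,-48],"angular":[0,0,0.36],"jaw":1},{"translation":[-84,-113,-48],"angular":[0,0,0.54],"jaw":1},{"translation":[-112,-151,-48],"angular":[0,0,0.72],"jaw":1},{"translation":[-140,-189,-48],"angular":[0,0,0.9],"jaw":1},{"translation":[-168,-226,-48],"angular":[0,0,1.08],"jaw":1},{"translation":[-196,-264,-48],"angular":[0,0,1.26],"jaw":1},{"translation":[-224,-302,-48],"angular":[0,0,1.44],"jaw":1}]'; python3 -c "
from h import *
print(goto([430,-125,270],yawR(-.065)),tool()[0])"
```

```text
t: 2.15
ee_pos: [317.0, 231.4, 270.9]
orientation: [2.438, 1.982, 0.001]
ft_force: [0.9, -0.3, 0.4]
width: 87.7
grasp_force: 0.0
(array([-325.8,  183.3,    0.9]), array([ 0.00e+00, -1.00e-03,  1.43e+00])) [317.02733041 231.39234673 270.93727254]
```

```bash
python3 -m creep '[{"translation":[-41,23,0],"angular":[0,0,0.18],"jaw":1},{"translation":[-82,46,0],"angular":[0,0,0.36],"jaw":1},{"translation":[-123,69,0],"angular":[0,0,0.54],"jaw":1},{"translation":[-164,92,0],"angular":[0,0,0.72],"jaw":1},{"translation":[-205,115,0],"angular":[0,0,0.9],"jaw":1},{"translation":[-246,138,0],"angular":[0,0,1.08],"jaw":1},{"translation":[-287,161,0],"angular":[0,0,1.26],"jaw":0.6},{"translation":[-326,183,0],"angular":[0,0,1.43],"jaw":0.6}]'
python3 - <<'E'
from h import *
print(goto([430,-125,270],yawR(-.065)),tool()[0])
im=save("wrist","w1.png")
for l in["door_handle","toggle_tip","lid_knob","cool_tub"]:
    print(l,[(np.round(x["rect"]).tolist(),round(x["score"],2)) for x in ctrl.look_for("wrist",l)[:2]])
print(proj("wrist",tool()[0]))
E
```

```text
t: 3.15
ee_pos: [431.7, -124.9, 270.9]
orientation: [3.14, -0.103, 0.001]
ft_force: [0.7, 0.4, 0.4]
width: 71.3
grasp_force: 0.0
(array([-1.7,  0.2,  0.9]), array([ 0.   , -0.001, -0.   ])) [ 431.69048437 -124.87817038  270.94535663]
door_handle [([265.0, 72.0, 570.0, 180.0], 0.66)]
toggle_tip [([211.0, 132.0, 229.0, 182.0], 0.57)]
lid_knob [([65.0, 90.0, 185.0, 252.0], 0.62)]
cool_tub [([137.0, 76.0, 218.0, 223.0], 0.66), ([263.0, 76.0, 564.0, 182.0], 0.61)]
[323.06746816 243.28742355]
```

View pics/w1.png

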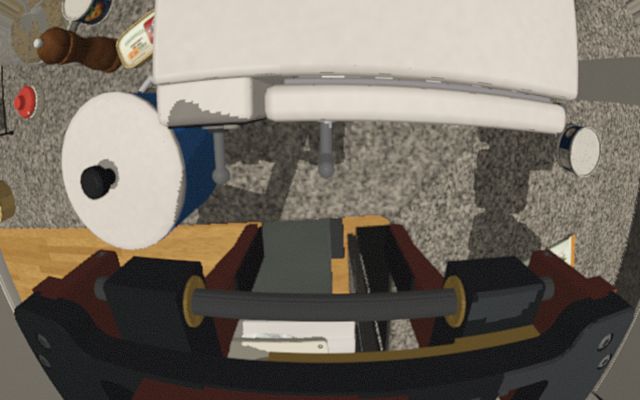

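The wrist view shows the handle's bar end at about (326,171), the toggle ball at (221,176), the knob at (96,180), and the door's front top edge from (268,119) to (564,131). The door looks slightly ajar.

Run:
```python
from h import *
for n,u,v,z in[("handle top",326,171,222),("ball",221,176,192),("knob",97,181,187),("doorL top front",268,119,216),("doorR top front",564,131,216),("doorL back",272,84,226),("doorR back",566,106,226),("cabFL",160,85,236),("cabFR",576,98,236),("colFL",162,120,230),("salt?",578,150,60)]:
    print(n,at_z("wrist",u,v,z).round(1))
```

```text
handle top [ 462.6 -126.6  222. ]
ball [457.6 -39.6 192. ]
knob [462.3 102.4 187. ]
doorL top front [501.2 -88.2 216. ]
doorR top front [ 489. -336.  216.]
doorL back [524.8 -94.4 226. ]
doorR back [ 511.  -327.9  226. ]
cabFL [534.4 -16.9 236. ]
cabFR [ 518.3 -330.6  236. ]
colFL [509.9 -12.5 230. ]
salt? [ 446.5 -522.9   60. ]
```

```bash
python3 -m creep '[{"translation":[15,1,0],"angular":[0,0,0],"jaw":0.5},{"translation":[29,3.5,0],"angular":[0,0,0],"jaw":0.5},{"translation":[29,3.5,30],"angular":[0,0,0],"jaw":0.5},{"translation":[29,3.5,60],"angular":[0,0,0],"jaw":0.5},{"translation":[29,3.5,87],"angular":[0,0,0],"jaw":0.5},{"translation":[29,3.5,87],"angular":[0,0,0],"jaw":0},{"translation":[29,3.5,87],"angular":[0,0,0],"jaw":0},{"translation":[29,3.5,87],"angular":[0,0,0],"jaw":0}]'
python3 - <<'E'
from h import *
e,r=tool();print(e)
psi=-.052;ex=np.array([np.cos(psi),np.sin(psi)]);ey=np.array([-ex[1],ex[0]])
H=np.array([462.6,-126.6])+65*ex-205*ey
H=e[:2]+65*ex-205*ey if 0 else H
print("hinge",H)
x0=r.as_matrix()[:2,0];y0=r.as_matrix()[:2,1]
for th in np.arange(.1,1.71,.1):
    c,s=np.cos(psi+th),np.sin(psi+th);p=H-65*np.array([c,s])+205*np.array([-s,c])
    d=p-e[:2]; print(round(th,2),p.round(0),(d@x0).round(1),(d@y0).round(1))
E
```

```text
t: 4.4
ee_pos: [461.1, -128.5, 184.9]
orientation: [3.14, -0.092, 0.003]
ft_force: [-0.3, -0.3, -0.2]
width: 17.4
grasp_force: 0.0
[ 461.09528504 -128.48197405  184.85531922]
hinge [ 516.85694326 -334.7013794 ]
0.1 [ 442. -133.] -18.7 5.7
0.2 [ 422. -142.] -37.9 15.3
0.3 [ 404. -152.] -56.1 26.8
0.4 [ 386. -164.] -73.0 40.0
0.5 [ 369. -178.] -88.5 54.9
0.6 [ 355. -194.] -102.5 71.3
0.7 [ 341. -210.] -114.8 88.9
0.8 [ 330. -229.] -125.2 107.7
0.9 [ 320. -248.] -133.7 127.4
1.0 [ 312. -268.] -140.2 147.9
1.1 [ 307. -289.] -144.6 169.0
1.2 [ 303. -310.] -146.9 190.4
1.3 [ 302. -331.] -147.1 211.9
1.4 [ 303. -353.] -145.1 233.3
1.5 [ 305. -374.] -140.9 254.4
1.6 [ 310. -395.] -134.7 274.9
1.7 [ 317. -415.] -126.5 294.8
```

```bash
python3 -m creep '[{"translation":[0,0,0],"angular":[0,0,0],"jaw":0},{"translation":[0,0,0],"angular":[0,0,0],"jaw":0},{"translation":[-10,2,0],"angular":[0,0,-0.05],"jaw":0},{"translation":[-19,6,0],"angular":[0,0,-0.1],"jaw":0},{"translation":[-38,15,0],"angular":[0,0,-0.2],"jaw":0},{"translation":[-56,27,0],"angular":[0,0,-0.3],"jaw":0},{"translation":[-73,40,0],"angular":[0,0,-0.4],"jaw":0},{"translation":[-89,55,0],"angular":[0,0,-0.5],"jaw":0}]'
cat > arc.py <<'E'
from h import *
import sys
e,r=tool();th0,th1,n=map(float,sys.argv[1:4])
psi=-.052;H=np.array([516.9,-334.7]); 
if len(sys.argv)>4: H=np.array([float(sys.argv[4]),float(sys.argv[5])])
M=r.as_matrix()
def P(th):
    c,s=np.cos(psi+th),np.sin(psi+th);return H-65*np.array([c,s])+205*np.array([-s,c])
print("off",(e[:2]-P(th0)).round(1), "angle by radius", e)
for th in np.linspace(th0,th1,int(n)+1)[1:]:
    d=P(th)-P(th0); print(round(th,3),(d@M[:2,0]).round(0),(d@M[:2,1]).round(0),round(th0-th,3))
E
python3 arc.py 0.5 1.5 8
```

```text
t: 5.4
ee_pos: [368.2, -178.6, 184.7]
orientation: [3.063, 0.692, 0.003]
ft_force: [2.4, -1.2, 3.2]
width: 11.4
grasp_force: 30.0
off [-1.3 -0.6] angle by radius [ 368.22588085 -178.64022689  184.71226906]
0.625 -25.0 10.0 -0.125
0.75 -49.0 23.0 -0.25
0.875 -70.0 38.0 -0.375
1.0 -90.0 57.0 -0.5
1.125 -107.0 77.0 -0.625
1.25 -122.0 100.0 -0.75
1.375 -134.0 124.0 -0.875
1.5 -142.0 149.0 -1.0
```

Working as planned, with low forces. I'll continue to 1.5 rad.

```bash
python3 -m creep '[{"translation":[-25,10,0],"angular":[0,0,-0.125],"jaw":0},{"translation":[-49,23,0],"angular":[0,0,-0.25],"jaw":0},{"translation":[-70,38,0],"angular":[0,0,-0.375],"jaw":0},{"translation":[-90,57,0],"angular":[0,0,-0.5],"jaw":0},{"translation":[-107,77,0],"angular":[0,0,-0.625],"jaw":0},{"translation":[-122,100,0],"angular":[0,0,-0.75],"jaw":0},{"translation":[-134,124,0],"angular":[0,0,-0.875],"jaw":0},{"translation":[-142,149,0],"angular":[0,0,-1.0],"jaw":0}]'; python3 arc.py 1.5 1.65 2
```

```text
t: 6.4
ee_pos: [302.3, -374.7, 184.7]
orientation: [2.357, 2.077, -0.002]
ft_force: [0.2, 1.0, 6.5]
width: 11.2
grasp_force: 30.0
off [-3.2 -0.6] angle by radius [ 302.25548685 -374.698638    184.70572296]
1.575 -15.0 5.0 -0.075
1.65 -30.0 12.0 -0.15
```

```bash
python3 -m creep '[{"translation":[-10,3,0],"angular":[0,0,-0.05],"jaw":0},{"translation":[-20,7,0],"angular":[0,0,-0.1],"jaw":0},{"translation":[-20,7,0],"angular":[0,0,-0.1],"jaw":0.5},{"translation":[-20,7,0],"angular":[0,0,-0.1],"jaw":0.5},{"translation":[-20,7,0],"angular":[0,0,-0.1],"jaw":0.5},{"translation":[-20,7,-40],"angular":[0,0,-0.1],"jaw":0.5},{"translation":[-20,7,-80],"angular":[0,0,-0.1],"jaw":0.5},{"translation":[-20,7,-120],"angular":[0,0,-0.1],"jaw":0.5}]'
python3 - <<'E'
from h import *
print(tool()[0])
save("wrist","w2.png")
psi=-.052+1.6;H=np.array([516.9,-334.7]);c,s=np.cos(psi),np.sin(psi)
for n,x,y,z in[("handle",-65,205,222),("p0",48.5,57.5,145),("p1",48.5,118.5,145),("p2",48.5,179.5,145)]:
    p=H+x*np.array([c,s])+y*np.array([-s,c]);print(n,p.round(1),proj("wrist",[*p,z]).round(0))
E
```

```text
t: 7.4
ee_pos: [307.4, -393.5, 304.8]
orientation: [-2.254, -2.188, -0.0]
ft_force: [-0.1, 0.0, 0.2]
width: 44.1
grasp_force: 0.0
[ 307.37269378 -393.49198823  304.77024736]
handle [ 310.5 -395. ] [324. 196.]
p0 [ 460.5 -284.9] [457.  75.]
p1 [ 399.5 -283.5] [405.  71.]
p2 [ 338.6 -282.1] [348.  69.]
```

View pics/w2.png

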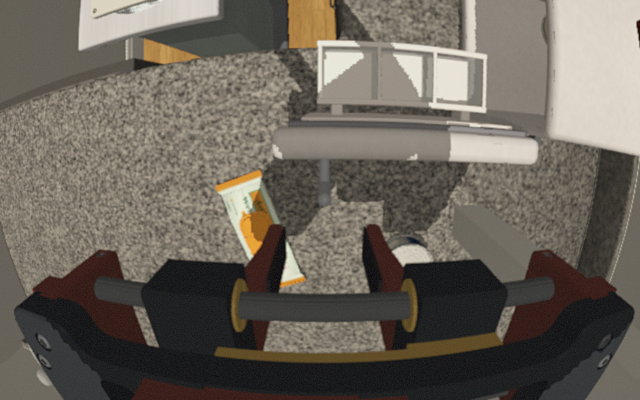

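The wrist view shows the open door with an empty three-pocket rack, spanning px (318,42) to (487,108), close to the prediction. Now for the lid.

```bash
python3 -c "
from h import *
print(goto([462,108,300],yawR(1.55)))"
```

```text
(array([508. , 137.9,   7.8]), array([ 0.005,  0.006, -0.009]))
```

```bash
python3 -m creep '[{"translation":[58,15,0],"angular":[0,0,0],"jaw":1},{"translation":[116,31,0],"angular":[0,0,0],"jaw":1},{"translation":[174,47,0],"angular":[0,0,0],"jaw":1},{"translation":[232,63,0],"angular":[0,0,0],"jaw":1},{"translation":[290,79,0],"angular":[0,0,0],"jaw":1},{"translation":[348,95,0],"angular":[0,0,0],"jaw":1},{"translation":[406,112,0],"angular":[0,0,0],"jaw":1},{"translation":[460,125,0],"angular":[0,0,0],"jaw":1}]'
python3 - <<'E'
from h import *
print(tool()[0])
im=save("wrist","w3.png")
for l in["lid_knob","tub_lid","cool_tub"]:
    print(l,[(np.round(x["rect"]).tolist(),round(x["score"],2)) for x in ctrl.look_for("wrist",l)[:2]])
print(proj("wrist",[462,108,187]))
E
```

```text
t: 8.45
ee_pos: [446.3, 64.3, 303.6]
orientation: [2.254, 2.188, 0.001]
ft_force: [1.1, -0.1, -0.6]
width: 88.1
grasp_force: 0.0
[446.28290004  64.33035974 303.64780057]
lid_knob [([250.0, 38.0, 424.0, 217.0], 0.6)]
tub_lid [([247.0, 40.0, 424.0, 217.0], 0.56), ([332.0, 282.0, 376.0, 291.0], 0.3)]
cool_tub [([241.0, 51.0, 426.0, 196.0], 0.97)]
[339.9318645 139.263153 ]
```

View pics/w3.png

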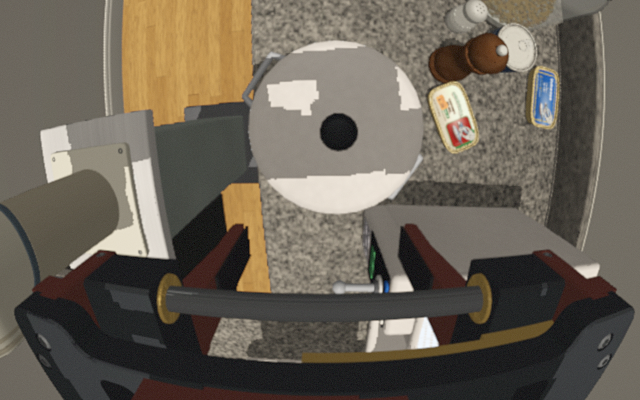

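Here the lid is seated on the tub with its knob at (339,132).

Run:
```python
from h import *
k=at_z("wrist",339,132,187);print(k, goto([k[0],k[1],165]))
print(at_z("wrist",337,127,145))
```

```text
[461.28733103 114.60458193 187.        ] (array([ 52.2,  14.3, 138.2]), array([0., 0., 0.]))
[461.22514867 116.18578348 145.        ]
```

```bash
python3 -m creep '[{"translation":[30,8,30],"angular":[0,0,0],"jaw":0.8},{"translation":[52,15,60],"angular":[0,0,0],"jaw":0.8},{"translation":[52,15,100],"angular":[0,0,0],"jaw":0.8},{"translation":[52,15,125],"angular":[0,0,0],"jaw":0.8},{"translation":[52,15,141],"angular":[0,0,0],"jaw":0.8},{"translation":[52,15,141],"angular":[0,0,0],"jaw":0},{"translation":[52,15,141],"angular":[0,0,0],"jaw":0},{"translation":[52,15,141],"angular":[0,0,0],"jaw":0}]';  python3 -m creep '[{"translation":[0,0,0],"angular":[0,0,0],"jaw":0},{"translation":[0,0,0],"angular":[0,0,0],"jaw":0},{"translation":[0,0,0],"angular":[0,0,0],"jaw":0},{"translation":[0,0,-10],"angular":[0,0,0],"jaw":0},{"translation":[0,0,-25],"angular":[0,0,0],"jaw":0},{"translation":[0,0,-50],"angular":[0,0,0],"jaw":0},{"translation":[0,0,-90],"angular":[0,0,0],"jaw":0},{"translation":[0,0,-90],"angular":[0,0,0],"jaw":0}]'; python3 -c "
from h import *
print(goto([450,345,249.7]), goto([450,345,37.7]))"
```

```text
t: 9.65
ee_pos: [463.5, 113.5, 163.7]
orientation: [2.254, 2.187, 0.003]
ft_force: [-0.5, -0.5, -0.3]
width: 43.9
grasp_force: 0.0
t: 10.65
ee_pos: [464.8, 114.0, 256.1]
orientation: [2.252, 2.185, 0.009]
ft_force: [0.9, 0.2, -2.9]
width: 34.7
grasp_force: 30.0
(array([230.4, -21.8,   6.7]), array([0., 0., 0.])) (array([230.1, -23.2, 218.7]), array([0., 0., 0.]))
```

```bash
python3 -m creep '[{"translation":[40,-4,0],"angular":[0,0,0],"jaw":0},{"translation":[90,-8,0],"angular":[0,0,0],"jaw":0},{"translation":[140,-13,0],"angular":[0,0,0],"jaw":0},{"translation":[190,-18,20],"angular":[0,0,0],"jaw":0},{"translation":[220,-22,60],"angular":[0,0,0],"jaw":0},{"translation":[230,-23,110],"angular":[0,0,0],"jaw":0},{"translation":[230,-23,160],"angular":[0,0,0],"jaw":0},{"translation":[230,-23,195],"angular":[0,0,0],"jaw":0}]';  python3 -m creep '[{"translation":[0,0,8],"angular":[0,0,0],"jaw":0},{"translation":[0,0,16],"angular":[0,0,0],"jaw":0},{"translation":[0,0,18],"angular":[0,0,0],"jaw":0},{"translation":[0,0,18],"angular":[0,0,0],"jaw":0},{"translation":[0,0,18],"angular":[0,0,0],"jaw":0},{"translation":[0,0,18],"angular":[0,0,0],"jaw":0},{"translation":[0,0,18],"angular":[0,0,0],"jaw":0},{"translation":[0,0,18],"angular":[0,0,0],"jaw":0}]'
```

```text
t: 11.65
ee_pos: [444.9, 343.2, 54.5]
orientation: [-2.254, -2.188, 0.006]
ft_force: [0.3, -0.4, -3.0]
width: 35.0
grasp_force: 30.0
t: 12.65
ee_pos: [447.3, 344.5, 40.9]
orientation: [2.254, 2.188, 0.003]
ft_force: [-1.4, -1.1, 6.9]
width: 34.9
grasp_force: 30.0
```

```bash
python3 -m creep '[{"translation":[0,0,0],"angular":[0,0,0],"jaw":0.9},{"translation":[0,0,0],"angular":[0,0,0],"jaw":0.9},{"translation":[0,0,0],"angular":[0,0,0],"jaw":0.9},{"translation":[0,0,-50],"angular":[0,0,0],"jaw":0.9},{"translation":[0,0,-110],"angular":[0,0,0],"jaw":0.9},{"translation":[0,0,-170],"angular":[0,0,0],"jaw":0.9},{"translation":[-30,0,-220],"angular":[0,0,0],"jaw":0.9},{"translation":[-80,0,-255],"angular":[0,0,0],"jaw":0.9}]';  python3 -m creep '[{"translation":[-50,0,0],"angular":[0,0,0],"jaw":0.9},{"translation":[-100,0,0],"angular":[0,0,0],"jaw":0.9},{"translation":[-150,0,0],"angular":[0,0,0],"jaw":0.9},{"translation":[-190,2,0],"angular":[0,0,0],"jaw":0.9},{"translation":[-220,5,0],"angular":[0,0,0],"jaw":0.9},{"translation":[-220,5,0],"angular":[0,0,0],"jaw":0.9},{"translation":[-220,5,0],"angular":[0,0,0],"jaw":0.9},{"translation":[-220,5,0],"angular":[0,0,0],"jaw":0.9}]'
python3 - <<'E'
from h import *
print(tool()[0])
im=save("wrist","w4.png")
for l in["jar_red","jar_green","jar_white","cool_tub","tub_lid"]:
    print(l,[(np.round(x["rect"]).tolist(),round(x["score"],2)) for x in ctrl.look_for("wrist",l)[:2]])
E
```

```text
t: 13.65
ee_pos: [444.8, 264.4, 297.2]
orientation: [2.252, 2.19, 0.005]
ft_force: [1.5, 0.1, -0.6]
width: 78.9
grasp_force: 0.0
t: 14.65
ee_pos: [442.6, 45.0, 294.6]
orientation: [-2.253, -2.189, -0.0]
ft_force: [0.4, -0.9, -0.5]
width: 79.1
grasp_force: 0.0
[442.60445809  44.99312262 294.60370474]
jar_red [([320.0, 48.0, 362.0, 95.0], 0.95)]
jar_green [([280.0, 112.0, 326.0, 152.0], 0.72)]
jar_white []
cool_tub [([242.0, 21.0, 430.0, 195.0], 0.97)]
tub_lid [([273.0, 0.0, 367.0, 19.0], 0.65)]
```

View pics/w4.png

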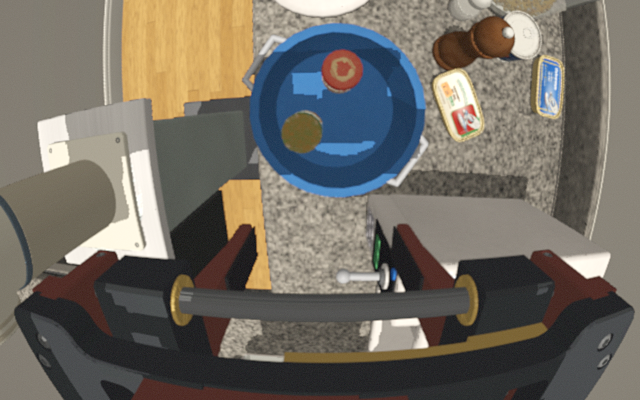

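Two jars are in the tub: red with its cap at (342,70) and green with its cap at (302,131). The rest of the tub floor is clear, so jar_white is absent.

Run:
```python
from h import *
r=at_z("wrist",342,70,120);g=at_z("wrist",302,131,119);print(r,g,"d",r[:2]-g[:2])
t=at_z("wrist",337,110,131);print("tub",t, np.linalg.norm(r[:2]-t[:2]),np.linalg.norm(g[:2]-t[:2]))
for p in(r,g):print(goto([p[0],p[1],81]))
```

```text
[465.97630666 158.67142439 120.        ] [420.92444643  93.33539333 119.        ] d [45.05186023 65.33603105]
tub [459.02320348 115.29026511 131.        ] 43.93484522108296 43.97194199946534
(array([114.8,  20. , 213.6]), array([0., 0., 0.]))
(array([ 48.2, -23.1, 213.6]), array([0., 0., 0.]))
```

```bash
python3 -m creep '[{"translation":[50,10,0],"angular":[0,0,0],"jaw":0.8},{"translation":[100,20,20],"angular":[0,0,0],"jaw":0.8},{"translation":[115,20,60],"angular":[0,0,0],"jaw":0.8},{"translation":[115,20,110],"angular":[0,0,0],"jaw":0.8},{"translation":[115,20,150],"angular":[0,0,0],"jaw":0.8},{"translation":[115,20,150],"angular":[0,0,0],"jaw":0.8},{"translation":[115,20,150],"angular":[0,0,0],"jaw":0.8},{"translation":[115,20,150],"angular":[0,0,0],"jaw":0.8}]'
python3 - <<'E'
from h import *
print(tool()[0])
im=save("wrist","w5.png")
print(proj("wrist",[466,158.7,120]),goto([466,158.7,81]))
for l in["jar_red","jar_green"]:
    print(l,[(np.round(x["rect"]).tolist(),round(x["score"],2)) for x in ctrl.look_for("wrist",l)[:2]])
E
```

```text
t: 15.95
ee_pos: [467.4, 158.8, 146.5]
orientation: [2.254, 2.187, 0.005]
ft_force: [-0.8, 0.7, 0.8]
width: 70.3
grasp_force: 0.0
[467.42860628 158.7935497  146.4916813 ]
[320.66779636 224.42301209] (array([-0.1, -1.5, 65.4]), array([0., 0., 0.]))
jar_red [([290.0, 165.0, 354.0, 252.0], 0.75)]
jar_green [([251.0, 229.0, 300.0, 327.0], 0.7)]
```

View pics/w5.png

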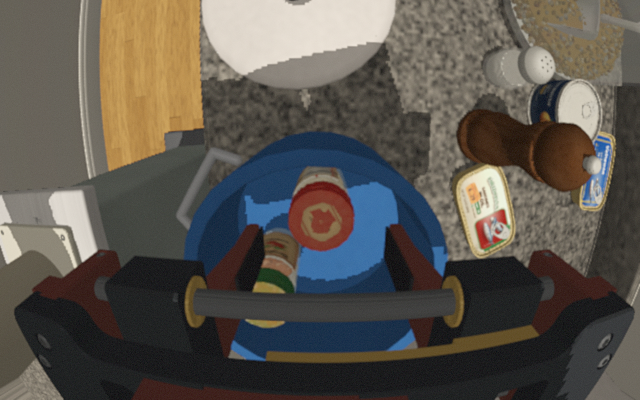

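The red cap sits between the fingers at (321,217), about 4 mm further along tool +x than predicted. I'll grip it with that correction.

```bash
python3 -m creep '[{"translation":[3.5,-1,15],"angular":[0,0,0],"jaw":0.8},{"translation":[3.5,-1,35],"angular":[0,0,0],"jaw":0.8},{"translation":[3.5,-1,55],"angular":[0,0,0],"jaw":0.8},{"translation":[3.5,-1,64],"angular":[0,0,0],"jaw":0.8},{"translation":[3.5,-1,64],"angular":[0,0,0],"jaw":0},{"translation":[3.5,-1,64],"angular":[0,0,0],"jaw":0},{"translation":[3.5,-1,64],"angular":[0,0,0],"jaw":0},{"translation":[3.5,-1,64],"angular":[0,0,0],"jaw":0}]'; python3 -c "
from h import *
print(tool()[0])"
```

```text
t: 17.1
ee_pos: [465.7, 162.1, 81.3]
orientation: [2.254, 2.187, 0.002]
ft_force: [0.6, -0.1, 1.8]
width: 44.2
grasp_force: 30.0
[465.68357904 162.1060824   81.27240409]
```

```bash
python3 -m creep '[{"translation":[0,0,-15],"angular":[0,0,0],"jaw":0},{"translation":[0,0,-50],"angular":[0,0,0],"jaw":0},{"translation":[0,0,-100],"angular":[0,0,0],"jaw":0},{"translation":[0,0,-150],"angular":[0,0,0],"jaw":0},{"translation":[-10,0,-200],"angular":[0,0,0],"jaw":0},{"translation":[-45,0,-245],"angular":[0,0,0],"jaw":0},{"translation":[-95,-5,-245],"angular":[0,0,0],"jaw":0},{"translation":[-145,-10,-245],"angular":[0,0,0],"jaw":0}]'; python3 -m creep '[{"translation":[-50,-8,0],"angular":[0,0,0],"jaw":0},{"translation":[-100,-16,0],"angular":[0,0,0],"jaw":0},{"translation":[-150,-24,0],"angular":[0,0,0],"jaw":0},{"translation":[-200,-32,0],"angular":[0,0,0],"jaw":0},{"translation":[-250,-40,0],"angular":[0,0,0],"jaw":0},{"translation":[-300,-48,0],"angular":[0,0,0],"jaw":0},{"translation":[-340,-50,0],"angular":[0,0,0],"jaw":0},{"translation":[-370,-50,0],"angular":[0,0,0],"jaw":0}]'
python3 - <<'E'
from h import *
print(tool()[0],ctrl.get_obs()["width"])
save("wrist","w6.png")
psi=-.052+1.6;H=np.array([516.9,-334.7]);c,s=np.cos(psi),np.sin(psi)
for n,x,y,z in[("handle",-65,205,222),("p0",48.5,57.5,145),("p1",48.5,118.5,145),("p2",48.5,179.5,145),("c1",18,27,145),("c2",79,27,145),("c3",18,210,145),("c4",79,210,145)]:
    p=H+x*np.array([c,s])+y*np.array([-s,c]);print(n,p.round(1),proj("wrist",[*p,z]).round(0))
E
```

```text
t: 18.1
ee_pos: [450.4, 16.2, 327.4]
orientation: [2.252, 2.188, 0.003]
ft_force: [1.1, -0.3, -1.9]
width: 43.9
grasp_force: 30.0
t: 19.1
ee_pos: [388.9, -352.5, 326.6]
orientation: [2.256, 2.186, -0.0]
ft_force: [-0.2, 0.1, -0.8]
width: 43.8
grasp_force: 30.0
[ 388.89669446 -352.46680309  326.5831186 ] 43.75682787075226
handle [ 310.5 -395. ] [242. 234.]
p0 [ 460.5 -284.9] [385. 109.]
p1 [ 399.5 -283.5] [330. 109.]
p2 [ 338.6 -282.1] [275. 110.]
c1 [ 490.3 -316.1] [411. 137.]
c2 [ 491.7 -255.1] [412.  83.]
c3 [ 307.4 -311.9] [250. 138.]
c4 [ 308.8 -250.9] [248.  84.]
```

View pics/w6.png

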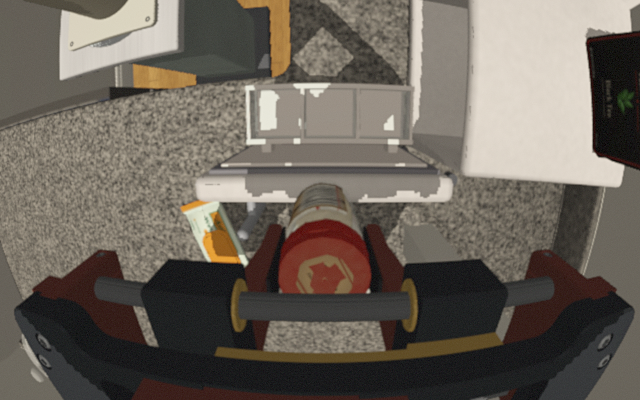

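Run:
```python
from h import *
e,r=tool()
print("cap proj",proj("wrist",e+[0,0,39]), [proj("wrist",e+[0,d,39]).round(0).tolist() for d in(-4,4)])
for n,u,v in[("c4",247,86),("c3",248,143),("c2",412,86),("c1",412,143),("div1",305,114),("div2",359,114)]: print(n,at_z("wrist",u,v,145).round(1))
```

```text
cap proj [322.26634547 277.16863369] [[323.0, 284.0], [322.0, 270.0]]
c4 [ 307.9 -253.   145. ]
c3 [ 305.1 -317.6  145. ]
c2 [ 491.6 -258.   145. ]
c1 [ 491.7 -323.1  145. ]
div1 [ 371.4 -288.4  145. ]
div2 [ 430.8 -290.   145. ]
```

```bash
python3 -c "
from h import *
print(goto([460.5,-291,235]))"
```

```text
(array([66.6, 69.1, 91.5]), array([0., 0., 0.]))
```

```bash
python3 -m creep '[{"translation":[20,35,0],"angular":[0,0,0],"jaw":0},{"translation":[50,69,0],"angular":[0,0,0],"jaw":0},{"translation":[66.5,69,10],"angular":[0,0,0],"jaw":0},{"translation":[66.5,69,40],"angular":[0,0,0],"jaw":0},{"translation":[66.5,69,70],"angular":[0,0,0],"jaw":0},{"translation":[66.5,69,91],"angular":[0,0,0],"jaw":0},{"translation":[66.5,69,91],"angular":[0,0,0],"jaw":0},{"translation":[66.5,69,91],"angular":[0,0,0],"jaw":0}]'
python3 - <<'E'
from h import *
e,r=tool();print(e,goto([460.5,-291,172]), r.as_matrix().round(3).tolist())
save("wrist","w7.png")
b=e-[0,0,67]
for n,p in[("jar bottom far edge",b+[0,24.5,0]),("pocket far wall in",[460,-289.5+28.5,145]),("far L",[431,-261,145]),("far R",[489,-261,145])]: print(n,proj("wrist",p).round(0))
E
```

```text
t: 20.15
ee_pos: [460.7, -286.7, 235.7]
orientation: [2.254, 2.187, 0.0]
ft_force: [-0.1, -0.3, -0.9]
width: 43.6
grasp_force: 30.0
[ 460.69489939 -286.72832034  235.6783697 ] (array([-4.2, -0.1, 63.7]), array([0., 0., 0.])) [[0.03, 1.0, 0.001], [1.0, -0.03, -0.001], [-0.001, 0.001, -1.0]]
jar bottom far edge [321. 174.]
pocket far wall in [321. 166.]
far L [286. 167.]
far R [356. 165.]
```

View pics/w7.png

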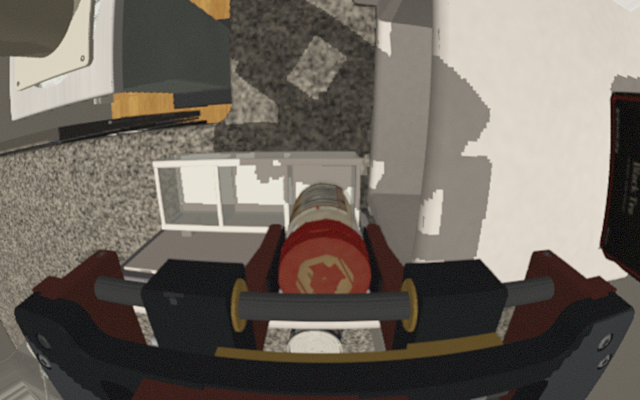

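Run:
```python
import cv2
a=cv2.imread("pics/w7.png")[140:310,220:420];cv2.imwrite("pics/w7c.png",cv2.resize(a,None,fx=3.5,fy=3.5,interpolation=cv2.INTER_NEAREST))
```

```text
(no output)
```

View pics/w7c.png

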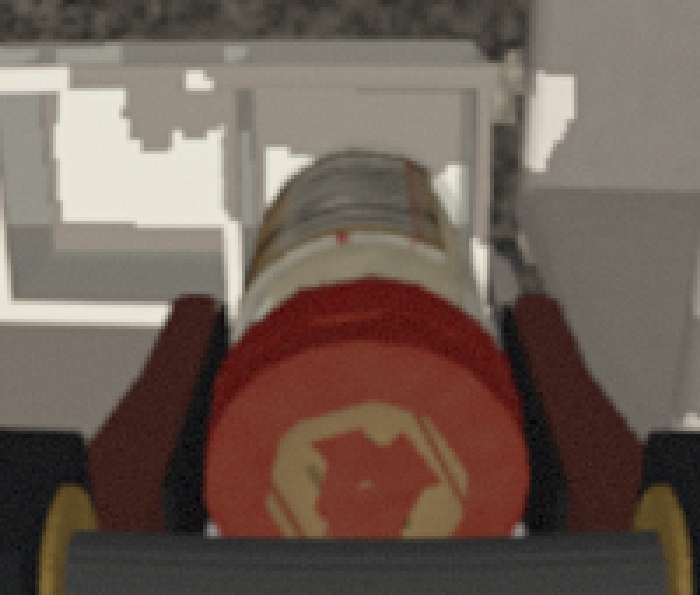

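The crop shows the pocket 0 mouth spanning px u 291–356, v 165–226. The jar is centred in it to within 2 mm, so I'll lower it.

```bash
python3 -m creep '[{"translation":[-1,1,10],"angular":[0,0,0],"jaw":0},{"translation":[-1,1,22],"angular":[0,0,0],"jaw":0},{"translation":[-1,1,34],"angular":[0,0,0],"jaw":0},{"translation":[-1,1,46],"angular":[0,0,0],"jaw":0},{"translation":[-1,1,56],"angular":[0,0,0],"jaw":0},{"translation":[-1,1,62],"angular":[0,0,0],"jaw":0},{"translation":[-1,1,62],"angular":[0,0,0],"jaw":0},{"translation":[-1,1,62],"angular":[0,0,0],"jaw":0}]'
```

```text
t: 21.2
ee_pos: [462.0, -287.8, 173.0]
orientation: [2.254, 2.187, 0.0]
ft_force: [-0.7, 0.2, -0.9]
width: 44.1
grasp_force: 30.0
```

```bash
python3 -m creep '[{"translation":[0,0,2],"angular":[0,0,0],"jaw":0},{"translation":[0,0,3],"angular":[0,0,0],"jaw":0},{"translation":[0,0,3],"angular":[0,0,0],"jaw":0.75},{"translation":[0,0,3],"angular":[0,0,0],"jaw":0.75},{"translation":[0,0,3],"angular":[0,0,0],"jaw":0.75},{"translation":[0,0,-30],"angular":[0,0,0],"jaw":0.75},{"translation":[0,0,-70],"angular":[0,0,0],"jaw":0.75},{"translation":[0,0,-110],"angular":[0,0,0],"jaw":0.75}]'
python3 - <<'E'
from h import *
print(tool()[0])
save("wrist","w8.png")
for n,z in(("placed",209),):print([(np.round(x["rect"]).tolist(),round(x["score"],2)) for x in ctrl.look_for("wrist","jar_red")[:2]],proj("wrist",[461,-289,209]))
print(goto([425,98,285],yawR(.55)))
E
```

```text
t: 22.2
ee_pos: [461.5, -287.5, 283.7]
orientation: [-2.254, -2.188, 0.0]
ft_force: [0.1, 0.3, -0.5]
width: 65.9
grasp_force: 0.0
[ 461.54796768 -287.49997026  283.68035708]
[([297.0, 156.0, 351.0, 227.0], 0.62)] [318.86598295 200.17070652]
(array([ 3.857e+02, -5.040e+01,  2.000e-01]), array([0.008, 0.   , 0.991]))
```

View pics/w8.png

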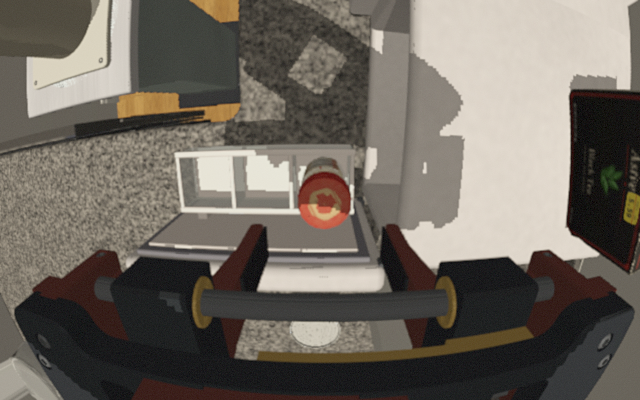

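Red stands upright in pocket 0, with its cap at (325,200). Next is green, with the closing axis tangential in the tub.

```bash
python3 -m creep '[{"translation":[49,-6,0],"angular":[0,0,0.125],"jaw":0.8},{"translation":[98,-12,0],"angular":[0,0,0.25],"jaw":0.8},{"translation":[147,-19,0],"angular":[0,0,0.375],"jaw":0.8},{"translation":[196,-25,0],"angular":[0,0,0.5],"jaw":0.8},{"translation":[245,-31,0],"angular":[0,0,0.625],"jaw":0.8},{"translation":[294,-38,0],"angular":[0,0,0.75],"jaw":0.8},{"translation":[343,-44,0],"angular":[0,0,0.875],"jaw":0.8},{"translation":[384,-50,30],"angular":[0,0,0.99],"jaw":0.8}]';python3 -m creep '[{"translation":[0,0,40],"angular":[0,0,0],"jaw":0.8},{"translation":[0,0,80],"angular":[0,0,0],"jaw":0.8},{"translation":[0,0,100],"angular":[0,0,0],"jaw":0.8},{"translation":[0,0,100],"angular":[0,0,0],"jaw":0.8},{"translation":[0,0,100],"angular":[0,0,0],"jaw":0.8},{"translation":[0,0,100],"angular":[0,0,0],"jaw":0.8},{"translation":[0,0,100],"angular":[0,0,0],"jaw":0.8},{"translation":[0,0,100],"angular":[0,0,0],"jaw":0.8}]'
python3 - <<'E'
from h import *
e,r=tool();print(e)
im=save("wrist","w9.png")
print([(np.round(x["rect"]).tolist(),round(x["score"],2)) for x in ctrl.look_for("wrist","jar_green")[:2]])
for p in([421,95.5,119],[421,95.5,14],[*e[:2],119]):print(proj("wrist",p).round(1))
E
```

```text
t: 23.3
ee_pos: [424.2, 99.7, 253.5]
orientation: [3.024, 0.849, 0.007]
ft_force: [0.5, -0.2, -0.1]
width: 70.2
grasp_force: 0.0
t: 24.3
ee_pos: [423.5, 97.7, 153.1]
orientation: [3.023, 0.854, 0.002]
ft_force: [-1.0, 0.6, -0.1]
width: 70.5
grasp_force: 0.0
[423.53891624  97.71536122 153.12040247]
[([294.0, 167.0, 363.0, 255.0], 0.7), ([587.0, 320.0, 639.0, 400.0], 0.68)]
[323.6 225.6]
[323.8 186. ]
[322.8 221. ]
```

View pics/w9.png

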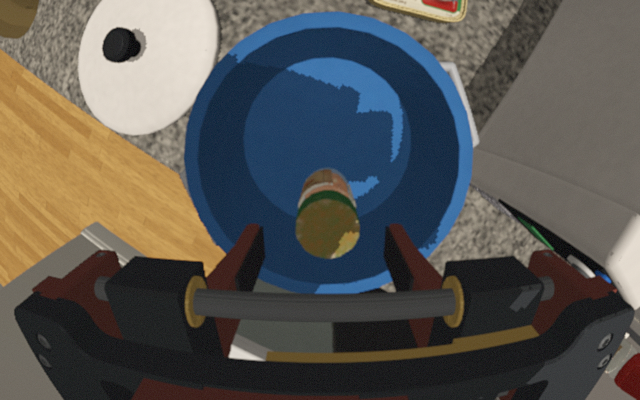

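The green cap is centred at about (328,228), between the fingers and clear of the wall.

Run:
```python
from h import *
p=at_z("wrist",328,228,119);print(p,goto([p[0],p[1],81]))
print("lid knob (z65)",at_z("wrist",121,44,65))
```

```text
[421.03866142  92.01104469 119.        ] (array([-5. ,  3.6, 71.9]), array([0., 0., 0.]))
lid knob (z65) [451.42842251 334.03419863  65.        ]
```

```bash
python3 -m creep '[{"translation":[-5,3.5,10],"angular":[0,0,0],"jaw":0.8},{"translation":[-5,3.5,30],"angular":[0,0,0],"jaw":0.8},{"translation":[-5,3.5,50],"angular":[0,0,0],"jaw":0.8},{"translation":[-5,3.5,65],"angular":[0,0,0],"jaw":0.8},{"translation":[-5,3.5,71],"angular":[0,0,0],"jaw":0.8},{"translation":[-5,3.5,71],"angular":[0,0,0],"jaw":0},{"translation":[-5,3.5,71],"angular":[0,0,0],"jaw":0},{"translation":[-5,3.5,71],"angular":[0,0,0],"jaw":0}]';python3 -m creep '[{"translation":[0,0,0],"angular":[0,0,0],"jaw":0},{"translation":[0,0,-20],"angular":[0,0,0],"jaw":0},{"translation":[0,0,-60],"angular":[0,0,0],"jaw":0},{"translation":[0,0,-110],"angular":[0,0,0],"jaw":0},{"translation":[0,0,-160],"angular":[0,0,0],"jaw":0},{"translation":[0,0,-210],"angular":[0,0,0],"jaw":0},{"translation":[0,0,-235],"angular":[0,0,0],"jaw":0},{"translation":[0,0,-235],"angular":[0,0,0],"jaw":0}]';  python3 -c "
from h import *
print(tool()[0],goto([338.5,-284.5,317],yawR(1.54)))"
```

```text
t: 25.4
ee_pos: [421.1, 92.2, 82.1]
orientation: [3.023, 0.854, 0.001]
ft_force: [-0.7, 0.0, -1.5]
width: 44.7
grasp_force: 30.0
t: 26.4
ee_pos: [421.7, 92.3, 318.3]
orientation: [3.023, 0.854, 0.007]
ft_force: [0.3, -0.2, -2.1]
width: 44.8
grasp_force: 29.9
[421.65399514  92.27569786 318.28476558] (array([-268.1,  277.5,    0.6]), array([ 0.003, -0.003, -0.989]))
```

```bash
python3 -m creep '[{"translation":[-33,35,0],"angular":[0,0,-0.125],"jaw":0},{"translation":[-67,69,0],"angular":[0,0,-0.25],"jaw":0},{"translation":[-100,104,0],"angular":[0,0,-0.375],"jaw":0},{"translation":[-134,139,0],"angular":[0,0,-0.5],"jaw":0},{"translation":[-167,174,0],"angular":[0,0,-0.625],"jaw":0},{"translation":[-201,208,0],"angular":[0,0,-0.75],"jaw":0},{"translation":[-235,243,0],"angular":[0,0,-0.875],"jaw":0},{"translation":[-268,277,0],"angular":[0,0,-0.99],"jaw":0}]';python3 -m creep '[{"translation":[0,0,20],"angular":[0,0,0],"jaw":0},{"translation":[0,0,40],"angular":[0,0,0],"jaw":0},{"translation":[0,0,60],"angular":[0,0,0],"jaw":0},{"translation":[0,0,80],"angular":[0,0,0],"jaw":0},{"translation":[0,0,80],"angular":[0,0,0],"jaw":0},{"translation":[0,0,80],"angular":[0,0,0],"jaw":0},{"translation":[0,0,80],"angular":[0,0,0],"jaw":0},{"translation":[0,0,80],"angular":[0,0,0],"jaw":0}]'
python3 - <<'E'
from h import *
e,r=tool();print(e,goto([338.5,-286,172],yawR(1.54)))
im=save("wrist","w10.png")
print([(np.round(x["rect"]).tolist(),round(x["score"],2)) for x in ctrl.look_for("wrist","jar_red")[:2]],proj("wrist",[461,-289,209]))
c=np.array([339,-285.7])
for d in([28.5,28.5],[28.5,-28.5],[-28.5,28.5],[-28.5,-28.5]):print(proj("wrist",[*(c+d),145]).round(0))
a=im[130:300,220:420,::-1];cv2.imwrite("pics/w10c.png",cv2.resize(a,None,fx=3.5,fy=3.5,interpolation=cv2.INTER_NEAREST))
E
```

```text
t: 27.4
ee_pos: [336.0, -285.1, 314.7]
orientation: [-2.249, -2.19, 0.0]
ft_force: [-0.2, -0.7, -1.8]
width: 44.5
grasp_force: 29.9
t: 28.4
ee_pos: [337.7, -284.4, 237.2]
orientation: [2.254, 2.187, 0.0]
ft_force: [0.1, -0.2, -1.7]
width: 45.0
grasp_force: 29.9
[ 337.70141172 -284.422985    237.22105779] (array([-1.5,  0.8, 65.2]), array([0.001, 0.001, 0.001]))
[([426.0, 162.0, 515.0, 249.0], 0.67)] [491.27452316 221.51496798]
[358. 163.]
[358. 227.]
[290. 165.]
[294. 228.]
```

View pics/w10c.png

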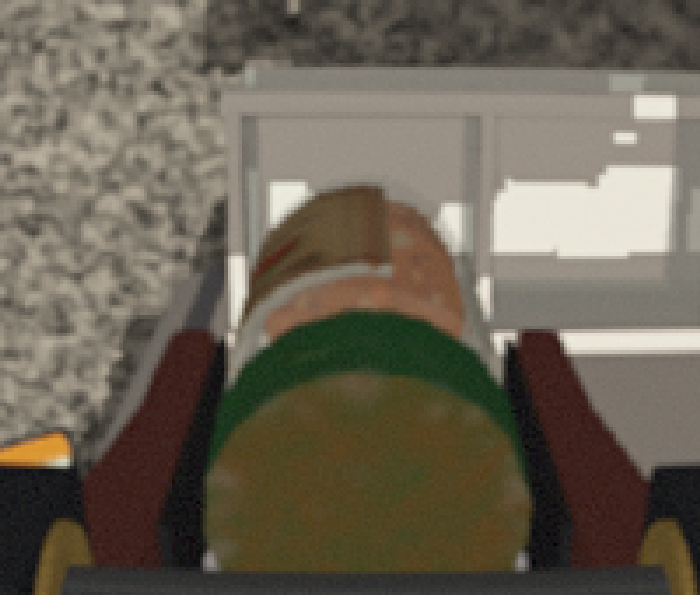

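The jar is centred over pocket 2, whose mouth spans px 289–358 with its far edge at 163, as predicted. Lowering it now.

```bash
python3 -m creep '[{"translation":[0,1,10],"angular":[0,0,0],"jaw":0},{"translation":[0,1,22],"angular":[0,0,0],"jaw":0},{"translation":[0,1,34],"angular":[0,0,0],"jaw":0},{"translation":[0,1,46],"angular":[0,0,0],"jaw":0},{"translation":[0,1,56],"angular":[0,0,0],"jaw":0},{"translation":[0,1,63],"angular":[0,0,0],"jaw":0},{"translation":[0,1,63],"angular":[0,0,0],"jaw":0},{"translation":[0,1,63],"angular":[0,0,0],"jaw":0}]'
```

```text
t: 29.5
ee_pos: [338.7, -284.4, 174.0]
orientation: [2.254, 2.187, 0.0]
ft_force: [0.1, -0.0, -2.5]
width: 45.0
grasp_force: 29.9
```

```bash
python3 -m creep '[{"translation":[0,0,2],"angular":[0,0,0],"jaw":0},{"translation":[0,0,2.5],"angular":[0,0,0],"jaw":0},{"translation":[0,0,2.5],"angular":[0,0,0],"jaw":0.75},{"translation":[0,0,2.5],"angular":[0,0,0],"jaw":0.75},{"translation":[0,0,2.5],"angular":[0,0,0],"jaw":0.75},{"translation":[0,0,-30],"angular":[0,0,0],"jaw":0.75},{"translation":[0,0,-75],"angular":[0,0,0],"jaw":0.75},{"translation":[0,0,-125],"angular":[0,0,0],"jaw":0.75}]'; python3 -c "
from h import *
print(goto([308,-393.5,300]))"
```

```text
t: 30.5
ee_pos: [338.0, -283.9, 299.7]
orientation: [-2.254, -2.187, 0.0]
ft_force: [-0.1, -0.2, -0.1]
width: 65.8
grasp_force: 0.0
(array([-110.5,  -26.7,   -0.3]), array([0., 0., 0.]))
```

```bash
python3 -m creep '[{"translation":[-40,-9,0],"angular":[0,0,0],"jaw":0.5},{"translation":[-80,-18,0],"angular":[0,0,0],"jaw":0.5},{"translation":[-110,-26.5,0],"angular":[0,0,0],"jaw":0.5},{"translation":[-110,-26.5,0],"angular":[0,0,0],"jaw":0.5},{"translation":[-110,-26.5,0],"angular":[0,0,0],"jaw":0.5},{"translation":[-110,-26.5,0],"angular":[0,0,0],"jaw":0.5},{"translation":[-110,-26.5,0],"angular":[0,0,0],"jaw":0.5},{"translation":[-110,-26.5,0],"angular":[0,0,0],"jaw":0.5}]'
python3 - <<'E'
from h import *
e,r=tool();print(e)
im=save("wrist","w11.png")
for l in("jar_red","jar_green","door_handle"):print(l,[(np.round(x["rect"]).tolist(),round(x["score"],2)) for x in ctrl.look_for("wrist",l)[:2]])
for p in([461,-289,209],[339,-286,208],[307.4,-393.5,222]):print(proj("wrist",p).round(0))
E
```

```text
t: 31.5
ee_pos: [308.9, -393.0, 298.8]
orientation: [2.254, 2.189, 0.0]
ft_force: [-0.3, 0.9, 0.2]
width: 43.9
grasp_force: 0.0
[ 308.89804545 -392.9914411   298.78285361]
jar_red [([438.0, 56.0, 514.0, 106.0], 0.88), ([272.0, 2.0, 640.0, 211.0], 0.34)]
jar_green [([325.0, 44.0, 385.0, 95.0], 0.83), ([269.0, 39.0, 542.0, 211.0], 0.18)]
door_handle [([269.0, 40.0, 545.0, 211.0], 0.84)]
[492.  78.]
[357.  67.]
[321. 201.]
```

Both jars stand as predicted. I'll re-grip the handle.

```bash
python3 -m creep '[{"translation":[0,-1,40],"angular":[0,0,0],"jaw":0.5},{"translation":[0,-1,80],"angular":[0,0,0],"jaw":0.5},{"translation":[0,-1,105],"angular":[0,0,0],"jaw":0.5},{"translation":[0,-1,114],"angular":[0,0,0],"jaw":0.5},{"translation":[0,-1,114],"angular":[0,0,0],"jaw":0},{"translation":[0,-1,114],"angular":[0,0,0],"jaw":0},{"translation":[0,-1,114],"angular":[0,0,0],"jaw":0},{"translation":[0,-1,114],"angular":[0,0,0],"jaw":0}]';python3 -m creep '[{"translation":[0,-1,0],"angular":[0,0,0],"jaw":0},{"translation":[0,-1,0],"angular":[0,0,0],"jaw":0},{"translation":[0,-1,0],"angular":[0,0,0],"jaw":0},{"translation":[0,-1,0],"angular":[0,0,0],"jaw":0},{"translation":[0,-1,0],"angular":[0,0,0],"jaw":0},{"translation":[0,-1,0],"angular":[0,0,0],"jaw":0},{"translation":[0,-1,0],"angular":[0,0,0],"jaw":0},{"translation":[0,-1,0],"angular":[0,0,0],"jaw":0}]'; python3 arc.py 1.6 0.8 8
```

```text
t: 32.7
ee_pos: [307.6, -393.8, 185.5]
orientation: [2.253, 2.188, -0.001]
ft_force: [-2.0, -1.1, 3.6]
width: 11.3
grasp_force: 30.0
t: 33.7
ee_pos: [307.6, -393.8, 185.5]
orientation: [2.253, 2.186, 0.001]
ft_force: [2.3, 0.7, 6.0]
width: 11.3
grasp_force: 30.0
off [-2.9  1.2] angle by radius [ 307.55339298 -393.81005926  185.45720486]
1.5 21.0 -6.0 0.1
1.4 42.0 -9.0 0.2
1.3 63.0 -11.0 0.3
1.2 85.0 -10.0 0.4
1.1 106.0 -7.0 0.5
1.0 127.0 -2.0 0.6
0.9 147.0 5.0 0.7
0.8 167.0 14.0 0.8
```

```bash
python3 -m creep '[{"translation":[10.5,-3,0],"angular":[0,0,0.05],"jaw":0},{"translation":[31.5,-7.5,0],"angular":[0,0,0.15],"jaw":0},{"translation":[52.5,-10,0],"angular":[0,0,0.25],"jaw":0},{"translation":[74,-10.5,0],"angular":[0,0,0.35],"jaw":0},{"translation":[95.5,-8.5,0],"angular":[0,0,0.45],"jaw":0},{"translation":[116.5,-4.5,0],"angular":[0,0,0.55],"jaw":0},{"translation":[137,1.5,0],"angular":[0,0,0.65],"jaw":0},{"translation":[147,5,0],"angular":[0,0,0.7],"jaw":0}]'; python3 arc.py 0.9 0.1 8
```

```text
t: 34.7
ee_pos: [319.4, -247.8, 185.5]
orientation: [2.863, 1.277, 0.007]
ft_force: [12.0, -6.2, -7.9]
width: 11.6
grasp_force: 30.0
off [-0.8  0.1] angle by radius [ 319.36569512 -247.77310339  185.5248772 ]
0.8 21.0 -6.0 0.1
0.7 42.0 -9.0 0.2
0.6 63.0 -11.0 0.3
0.5 85.0 -10.0 0.4
0.4 106.0 -7.0 0.5
0.3 127.0 -2.0 0.6
0.2 147.0 5.0 0.7
0.1 167.0 14.0 0.8
```

```bash
python3 -m creep '[{"translation":[10.5,-3,0],"angular":[0,0,0.05],"jaw":0},{"translation":[31.5,-7.5,0],"angular":[0,0,0.15],"jaw":0},{"translation":[52.5,-10,0],"angular":[0,0,0.25],"jaw":0},{"translation":[74,-10.5,0],"angular":[0,0,0.35],"jaw":0},{"translation":[95.5,-8.5,0],"angular":[0,0,0.45],"jaw":0},{"translation":[116.5,-4.5,0],"angular":[0,0,0.55],"jaw":0},{"translation":[137,1.5,0],"angular":[0,0,0.65],"jaw":0},{"translation":[147,5,0],"angular":[0,0,0.7],"jaw":0}]'; python3 arc.py 0.2 -0.04 8; python3 -c "
from h import *
print(ctrl.get_obs()['ft_force'])"
```

```text
t: 35.7
ee_pos: [422.2, -143.2, 185.5]
orientation: [3.126, 0.221, 0.011]
ft_force: [8.8, -20.4, -8.8]
width: 11.2
grasp_force: 30.0
off [-0.2 -1.7] angle by radius [ 422.20789938 -143.24258435  185.51964836]
0.17 6.0 -2.0 0.03
0.14 12.0 -4.0 0.06
0.11 19.0 -5.0 0.09
0.08 25.0 -6.0 0.12
0.05 31.0 -8.0 0.15
0.02 38.0 -9.0 0.18
-0.01 44.0 -9.0 0.21
-0.04 51.0 -10.0 0.24
[  8.84806119 -20.42205912  -8.82461588]
```

```bash
python3 -m creep '[{"translation":[6,0,0],"angular":[0,0,0.03],"jaw":0},{"translation":[12,-2,0],"angular":[0,0,0.06],"jaw":0},{"translation":[19,-3,0],"angular":[0,0,0.09],"jaw":0},{"translation":[25,-4,0],"angular":[0,0,0.12],"jaw":0},{"translation":[30,-5,0],"angular":[0,0,0.145],"jaw":0},{"translation":[34,-6,0],"angular":[0,0,0.165],"jaw":0},{"translation":[37,-6,0],"angular":[0,0,0.18],"jaw":0},{"translation":[38.5,-6,0],"angular":[0,0,0.19],"jaw":0}]'
```

```text
t: 36.7
ee_pos: [456.6, -130.4, 185.4]
orientation: [3.138, -0.076, 0.005]
ft_force: [2.5, -5.6, 4.0]
width: 11.4
grasp_force: 30.0
```

Forces are low and there's no contact yet, so I'll creep the last few millimetres.

```bash
python3 -m creep '[{"translation":[1.5,0,0],"angular":[0,0,0],"jaw":0},{"translation":[2.5,0,0],"angular":[0,0,0],"jaw":0},{"translation":[3.5,0,0],"angular":[0,0,0],"jaw":0},{"translation":[4.5,0,0],"angular":[0,0,0],"jaw":0},{"translation":[5,0,0],"angular":[0,0,0],"jaw":0},{"translation":[5.5,0,0],"angular":[0,0,0],"jaw":0},{"translation":[6,0,0],"angular":[0,0,0],"jaw":0},{"translation":[6,0,0],"angular":[0,0,0],"jaw":0}]'
```

```text
t: 37.7
ee_pos: [461.5, -129.1, 185.4]
orientation: [-3.14, 0.077, -0.002]
ft_force: [-1.5, 2.4, 9.1]
width: 11.5
grasp_force: 30.0
```

```bash
python3 -m creep '[{"translation":[0.5,0,0],"angular":[0,0,0],"jaw":0},{"translation":[1,0,0],"angular":[0,0,0],"jaw":0},{"translation":[1.5,0,0],"angular":[0,0,0],"jaw":0},{"translation":[2,0,0],"angular":[0,0,0],"jaw":0},{"translation":[2.5,0,0],"angular":[0,0,0],"jaw":0},{"translation":[3,0,0],"angular":[0,0,0],"jaw":0},{"translation":[3,0,0],"angular":[0,0,0],"jaw":0},{"translation":[3,0,0],"angular":[0,0,0],"jaw":0}]'
```

```text
t: 38.7
ee_pos: [464.0, -128.4, 185.4]
orientation: [-3.139, 0.078, -0.0]
ft_force: [-2.0, 6.8, 12.6]
width: 11.0
grasp_force: 30.0
```

```bash
python3 -m creep '[{"translation":[0.5,0,0],"angular":[0,0,0],"jaw":0},{"translation":[1,0,0],"angular":[0,0,0],"jaw":0},{"translation":[1.5,0,0],"angular":[0,0,0],"jaw":0},{"translation":[2,0,0],"angular":[0,0,0],"jaw":0},{"translation":[2.5,0,0],"angular":[0,0,0],"jaw":0},{"translation":[3,0,0],"angular":[0,0,0],"jaw":0},{"translation":[3.5,0,0],"angular":[0,0,0],"jaw":0},{"translation":[4,0,0],"angular":[0,0,0],"jaw":0}]'
python3 - <<'E'
from h import *
im=save("wrist","w12.png")
for l in("fridge","door_handle","toggle_tip"):print(l,[(np.round(x["rect"]).tolist(),round(x["score"],2)) for x in ctrl.look_for("wrist",l)[:2]])
E
```

```text
t: 39.7
ee_pos: [464.9, -128.2, 185.4]
orientation: [-3.138, 0.077, 0.011]
ft_force: [-15.4, 6.5, 24.4]
width: 11.6
grasp_force: 30.0
fridge [([69.0, 0.0, 640.0, 286.0], 0.8)]
door_handle [([230.0, 138.0, 638.0, 285.0], 0.58), ([7.0, 148.0, 35.0, 250.0], 0.39)]
toggle_tip [([168.0, 211.0, 198.0, 270.0], 0.91)]
```

The door is in firm contact (−15 N, stopped), so it is shut. I'll release it, lift, and check the toggle.

```bash
python3 -m creep '[{"translation":[-1,0,0],"angular":[0,0,0],"jaw":0.4},{"translation":[-1,0,0],"angular":[0,0,0],"jaw":0.4},{"translation":[-1,0,0],"angular":[0,0,0],"jaw":0.4},{"translation":[-3,0,-30],"angular":[0,0,0],"jaw":0.4},{"translation":[-3,0,-70],"angular":[0,0,0],"jaw":0.4},{"translation":[-3,0,-110],"angular":[0,0,0],"jaw":0.4},{"translation":[-20,0,-110],"angular":[0,0,0],"jaw":0},{"translation":[-40,0,-110],"angular":[0,0,0],"jaw":0}]'
python3 - <<'E'
from h import *
e,r=tool();print(e)
im=save("wrist","w13.png")
for l in("door_handle","toggle_tip"):print(l,[(np.round(x["rect"]).tolist(),round(x["score"],2)) for x in ctrl.look_for("wrist",l)[:2]])
for n,p in(("ball",[457.6,-39.6,192]),("face",[500,-41.7,192]),("bar",[463,-128,222]),("doorL",[501.2,-88.2,216])):print(n,proj("wrist",p).round(0))
# door front-edge check vs first picture by edge profile
g=cv2.cvtColor(im,cv2.COLOR_RGB2HSV)[:,:,2]; u,v=proj("wrist",[501.2,-95,216]);print(u,v,g[int(v)-25:int(v)+25:2,int(u)])
E
```

```text
t: 40.9
ee_pos: [426.6, -127.4, 293.8]
orientation: [-3.14, 0.077, 0.002]
ft_force: [-0.6, -0.4, -0.2]
width: 18.5
grasp_force: 0.0
[ 426.60442199 -127.44948651  293.78014311]
door_handle [([269.0, 68.0, 551.0, 166.0], 0.84), ([78.0, 69.0, 222.0, 238.0], 0.57)]
toggle_tip [([217.0, 122.0, 236.0, 170.0], 0.75)]
ball [224. 165.]
face [221. 117.]
bar [322. 159.]
doorL [268. 112.]
276.4934457072417 111.05833807759093 [218 225 214 224 222 225 224 225 222 214 203 192 146  88  72  74  70  65
  65  71  59  62  59  64  72]
```

Run:
```python
from h import *
b=at_z("wrist",226.5,162.5,192);print(b, goto([457,b[1]-7.5-14-13,290]), goto([457,b[1]-34.5,182]))
im=cv2.imread("pics/w13.png")
# door front edge line (bright->dark) at several columns, at z~216, and column face
g=im.max(axis=2).astype(int)
for u in(285,300,400,450,500,530):
    col=g[90:160,u]; v=90+int(np.argmin(np.diff(col[::1])));print(u,v,at_z("wrist",u,v,216).round(1))
```

```text
[459.36854541 -42.3503992  192.        ] (array([ 28.1, -52. ,   3.5]), array([0., 0., 0.])) (array([ 28.3, -51.9, 111.5]), array([0., 0., 0.]))
285 110 [ 501.5 -101.7  216. ]
300 111 [ 500.  -113.2  216. ]
400 111 [ 497.3 -190.6  216. ]
450 124 [ 486.9 -233.2  216. ]
500 123 [ 488.8 -282.1  216. ]
530 127 [ 486.4 -316.4  216. ]
```

```bash
python3 -m creep '[{"translation":[14,-26,0],"angular":[0,0,0],"jaw":0},{"translation":[28,-52,0],"angular":[0,0,0],"jaw":0},{"translation":[28,-52,0],"angular":[0,0,0],"jaw":0},{"translation":[28,-52,35],"angular":[0,0,0],"jaw":0},{"translation":[28,-52,70],"angular":[0,0,0],"jaw":0},{"translation":[28,-52,100],"angular":[0,0,0],"jaw":0},{"translation":[28,-52,111],"angular":[0,0,0],"jaw":0},{"translation":[28,-52,111],"angular":[0,0,0],"jaw":0}]';python3 -m creep '[{"translation":[0,-5,0],"angular":[0,0,0],"jaw":0},{"translation":[0,-10,0],"angular":[0,0,0],"jaw":0},{"translation":[0,-14,0],"angular":[0,0,0],"jaw":0},{"translation":[0,-18,0],"angular":[0,0,0],"jaw":0},{"translation":[0,-21,0],"angular":[0,0,0],"jaw":0},{"translation":[0,-24,0],"angular":[0,0,0],"jaw":0},{"translation":[0,-26,0],"angular":[0,0,0],"jaw":0},{"translation":[0,-26,0],"angular":[0,0,0],"jaw":0}]'
```

```text
t: 42.05
ee_pos: [458.2, -77.5, 183.3]
orientation: [-3.14, 0.078, 0.002]
ft_force: [0.4, -1.1, 0.4]
width: 0.6
grasp_force: 0.0
t: 43.05
ee_pos: [459.8, -51.1, 183.6]
orientation: [3.141, -0.077, -0.0]
ft_force: [-0.7, -0.6, 0.2]
width: 0.4
grasp_force: 0.5
```

```bash
python3 -m creep '[{"translation":[0,-2,0],"angular":[0,0,0],"jaw":0},{"translation":[0,-4,0],"angular":[0,0,0],"jaw":0},{"translation":[0,-6,0],"angular":[0,0,0],"jaw":0},{"translation":[0,-8,0],"angular":[0,0,0],"jaw":0},{"translation":[0,-8,0],"angular":[0,0,0],"jaw":0},{"translation":[0,-8,0],"angular":[0,0,0],"jaw":0},{"translation":[0,-8,0],"angular":[0,0,0],"jaw":0},{"translation":[0,-8,0],"angular":[0,0,0],"jaw":0}]'
python3 - <<'E'
from h import *
print(ctrl.get_obs()['ft_force'],tool()[0])
save("wrist","w14.png")
print([(np.round(x["rect"]).tolist(),round(x["score"],2)) for x in ctrl.look_for("wrist","toggle_tip")[:2]])
for p in([459.4,-42,192],[462,-24,192]):print(proj("wrist",p).round(0))
E
```

```text
t: 44.05
ee_pos: [460.4, -43.2, 183.7]
orientation: [3.141, -0.077, 0.0]
ft_force: [0.7, -3.4, -0.3]
width: 0.3
grasp_force: 1.3
[ 0.6891258  -3.37228309 -0.25514403] [460.36540973 -43.22076641 183.69580471]
[([280.0, 194.0, 325.0, 259.0], 0.63)]
[321. 251.]
[288. 248.]
```

```bash
python3 -m creep '[{"translation":[0,-1,0],"angular":[0,0,0],"jaw":0},{"translation":[0,-2,0],"angular":[0,0,0],"jaw":0},{"translation":[0,-3,0],"angular":[0,0,0],"jaw":0},{"translation":[0,-3,0],"angular":[0,0,0],"jaw":0},{"translation":[0,-3,0],"angular":[0,0,0],"jaw":0},{"translation":[0,-3,0],"angular":[0,0,0],"jaw":0},{"translation":[0,-3,0],"angular":[0,0,0],"jaw":0},{"translation":[0,-3,0],"angular":[0,0,0],"jaw":0}]'
```

```text
t: 45.15
ee_pos: [460.4, -40.2, 183.7]
orientation: [3.141, -0.077, -0.0]
ft_force: [-0.4, -3.8, -1.3]
width: 0.4
grasp_force: 1.6
```

```bash
python3 -m creep '[{"translation":[0,-1,0],"angular":[0,0,0],"jaw":0},{"translation":[0,-2,0],"angular":[0,0,0],"jaw":0},{"translation":[0,-3,0],"angular":[0,0,0],"jaw":0},{"translation":[0,-3,0],"angular":[0,0,0],"jaw":0},{"translation":[0,-3,0],"angular":[0,0,0],"jaw":0},{"translation":[0,-3,0],"angular":[0,0,0],"jaw":0},{"translation":[0,-3,0],"angular":[0,0,0],"jaw":0},{"translation":[0,-3,0],"angular":[0,0,0],"jaw":0}]'
```

```text
t: 46.15
ee_pos: [460.7, -39.2, 183.7]
orientation: [3.137, -0.076, 0.0]
ft_force: [-0.0, -16.5, -0.3]
width: 0.5
grasp_force: 7.1
```

At the stop (−16 N). I'll hold for over two seconds, then ease back so the lever follows to the centre.

```bash
H='ignored'; python3 -m creep '[{"translation":[0,1.5,0],"angular":[0,0,0],"jaw":0},{"translation":[0,1.5,0],"angular":[0,0,0],"jaw":0},{"translation":[0,1.5,0],"angular":[0,0,0],"jaw":0},{"translation":[0,1.5,0],"angular":[0,0,0],"jaw":0},{"translation":[0,1.5,0],"angular":[0,0,0],"jaw":0},{"translation":[0,1.5,0],"angular":[0,0,0],"jaw":0},{"translation":[0,1.5,0],"angular":[0,0,0],"jaw":0},{"translation":[0,1.5,0],"angular":[0,0,0],"jaw":0}]'; python3 -m creep '[{"translation":[0,0,0],"angular":[0,0,0],"jaw":0},{"translation":[0,0,0],"angular":[0,0,0],"jaw":0},{"translation":[0,0,0],"angular":[0,0,0],"jaw":0},{"translation":[0,0,0],"angular":[0,0,0],"jaw":0},{"translation":[0,0,0],"angular":[0,0,0],"jaw":0},{"translation":[0,0,0],"angular":[0,0,0],"jaw":0},{"translation":[0,0,0],"angular":[0,0,0],"jaw":0},{"translation":[0,0,0],"angular":[0,0,0],"jaw":0}]'; python3 -m creep '[{"translation":[0,0,0],"angular":[0,0,0],"jaw":0},{"translation":[0,0,0],"angular":[0,0,0],"jaw":0},{"translation":[0,0,0],"angular":[0,0,0],"jaw":0},{"translation":[0,0,0],"angular":[0,0,0],"jaw":0},{"translation":[0,0,0],"angular":[0,0,0],"jaw":0},{"translation":[0,0,0],"angular":[0,0,0],"jaw":0},{"translation":[0,0,0],"angular":[0,0,0],"jaw":0},{"translation":[0,0,0],"angular":[0,0,0],"jaw":0}]'; python3 -m creep '[{"translation":[0,4,0],"angular":[0,0,0],"jaw":0},{"translation":[0,8,0],"angular":[0,0,0],"jaw":0},{"translation":[0,12,0],"angular":[0,0,0],"jaw":0},{"translation":[0,16,0],"angular":[0,0,0],"jaw":0},{"translation":[0,20,0],"angular":[0,0,0],"jaw":0},{"translation":[0,24,0],"angular":[0,0,0],"jaw":0},{"translation":[0,32,0],"angular":[0,0,0],"jaw":0},{"translation":[0,40,0],"angular":[0,0,0],"jaw":0}]'
```

```text
t: 47.15
ee_pos: [460.6, -39.5, 183.7]
orientation: [3.139, -0.077, 0.0]
ft_force: [-0.7, -8.8, -0.4]
width: 0.3
grasp_force: 4.0
t: 48.15
ee_pos: [460.6, -39.5, 183.7]
orientation: [3.139, -0.077, 0.0]
ft_force: [-0.4, -10.1, -0.4]
width: 0.5
grasp_force: 4.0
t: 49.15
ee_pos: [460.6, -39.5, 183.7]
orientation: [3.139, -0.077, 0.0]
ft_force: [0.2, -9.0, 0.3]
width: 0.8
grasp_force: 4.0
t: 50.15
ee_pos: [458.6, -79.1, 183.7]
orientation: [-3.141, 0.077, -0.0]
ft_force: [0.3, 1.2, -0.5]
width: 0.2
grasp_force: 0.0
```

```bash
python3 -m creep '[{"translation":[0,0,-40],"angular":[0,0,0],"jaw":0},{"translation":[0,0,-80],"angular":[0,0,0],"jaw":0},{"translation":[0,0,-110],"angular":[0,0,0],"jaw":0},{"translation":[0,-15,-110],"angular":[0,0,-0.15],"jaw":0.5},{"translation":[0,-60,-110],"angular":[0,0,-0.3],"jaw":0.8},{"translation":[0,-110,-110],"angular":[0,0,-0.45],"jaw":0.8},{"translation":[0,-160,-110],"angular":[0,0,-0.6],"jaw":0.8},{"translation":[0,-210,-110],"angular":[0,0,-0.75],"jaw":0.8}]'; python3 -c "
from h import *
print(tool()[0],goto([447,285,270],yawR(1.54)))"
```

```text
t: 51.15
ee_pos: [469.0, 132.3, 293.8]
orientation: [2.948, 1.085, 0.001]
ft_force: [0.7, -0.9, 0.5]
width: 47.3
grasp_force: 0.0
[468.99419742 132.30784929 293.82645772] (array([  82.2, -130.5,   23.8]), array([ 0.   , -0.   , -0.835]))
```

```bash
python3 -m creep '[{"translation":[14,-22,4],"angular":[0,0,-0.14],"jaw":0.8},{"translation":[28,-44,8],"angular":[0,0,-0.28],"jaw":0.8},{"translation":[42,-66,12],"angular":[0,0,-0.42],"jaw":0.8},{"translation":[56,-88,16],"angular":[0,0,-0.56],"jaw":0.8},{"translation":[70,-110,20],"angular":[0,0,-0.7],"jaw":0.8},{"translation":[82,-130,24],"angular":[0,0,-0.835],"jaw":0.8},{"translation":[82,-130,24],"angular":[0,0,-0.835],"jaw":0.8},{"translation":[82,-130,24],"angular":[0,0,-0.835],"jaw":0.8}]'
python3 - <<'E'
from h import *
e,r=tool();print(e)
im=save("wrist","w15.png")
for l in("tub_lid","lid_knob"):print(l,[(np.round(x["rect"]).tolist(),round(x["score"],2)) for x in ctrl.look_for("wrist",l)[:2]])
print(proj("wrist",[447.3,344.5,65]).round(0))
# dark blob in lid
hsv=cv2.cvtColor(im,cv2.COLOR_RGB2HSV);m=(hsv[:,:,2]<45).astype(np.uint8);m[235:]=0
n,_,s,c=cv2.connectedComponentsWithStats(m)
for i in range(1,n):
    if s[i,4]>150: print(s[i],c[i].round(1),at_z("wrist",*c[i],62).round(1))
E
```

```text
t: 52.15
ee_pos: [447.9, 282.7, 269.6]
orientation: [2.262, 2.18, -0.001]
ft_force: [-0.0, 0.3, 0.2]
width: 70.0
grasp_force: 0.0
[447.86982386 282.73147594 269.62750585]
tub_lid [([251.0, 45.0, 391.0, 185.0], 0.88)]
lid_knob [([254.0, 44.0, 394.0, 189.0], 0.88)]
[321. 117.]
[547   0  49  15 156] [571.1   5.5] [834.5 534.3  62. ]
[ 578   34   49  160 1903] [590.7 109.2] [871.6 372.8  62. ]
[309 103  26  27 546] [321.5 115.9] [448.3 346.2  62. ]
```

The lid is where I left it. Re-gripping.

```bash
python3 -m creep '[{"translation":[40,0,40],"angular":[0,0,0],"jaw":0.8},{"translation":[62,-2,90],"angular":[0,0,0],"jaw":0.8},{"translation":[62,-2,140],"angular":[0,0,0],"jaw":0.8},{"translation":[62,-2,190],"angular":[0,0,0],"jaw":0.8},{"translation":[62,-2,217],"angular":[0,0,0],"jaw":0.8},{"translation":[62,-2,227],"angular":[0,0,0],"jaw":0.8},{"translation":[62,-2,227],"angular":[0,0,0],"jaw":0},{"translation":[62,-2,227],"angular":[0,0,0],"jaw":0}]'; python3 -m creep '[{"translation":[0,0,0],"angular":[0,0,0],"jaw":0},{"translation":[0,0,0],"angular":[0,0,0],"jaw":0},{"translation":[0,0,0],"angular":[0,0,0],"jaw":0},{"translation":[0,0,0],"angular":[0,0,0],"jaw":0},{"translation":[0,0,-20],"angular":[0,0,0],"jaw":0},{"translation":[0,0,-80],"angular":[0,0,0],"jaw":0},{"translation":[0,0,-140],"angular":[0,0,0],"jaw":0},{"translation":[0,0,-200],"angular":[0,0,0],"jaw":0}]';python3 -c "
from h import *
print(tool()[0],goto([460,35,250],yawR(1.54)))"
```

```text
t: 53.3
ee_pos: [448.9, 345.9, 44.0]
orientation: [2.26, 2.182, 0.004]
ft_force: [0.3, 0.6, 0.3]
width: 53.5
grasp_force: 0.0
t: 54.3
ee_pos: [447.4, 345.0, 244.3]
orientation: [-2.26, -2.182, 0.001]
ft_force: [1.0, 0.4, -2.1]
width: 34.4
grasp_force: 30.0
[447.40030064 345.02685865 244.34736153] (array([-309.4,   23.4,   -5.5]), array([-0.   ,  0.   , -0.004]))
```

Run:
```python
from h import *
from scipy.optimize import least_squares
K,T=cam("wrist");e,r=tool()
Tt=np.eye(4);Tt[:3,:3]=r.as_matrix();Tt[:3,3]=e;Tc=np.linalg.inv(Tt)@T
def fit(f,p,rv,vmax):
    im=cv2.imread(f);h=cv2.cvtColor(im,cv2.COLOR_BGR2HSV)
    m=((h[:,:,0]>98)&(h[:,:,0]<125)&(h[:,:,1]>110)&(h[:,:,2]>30)).astype(np.uint8)
    m[vmax:]=0; m=cv2.morphologyEx(m,cv2.MORPH_OPEN,np.ones((5,5)))
    c=max(cv2.findContours(m,cv2.RETR_EXTERNAL,cv2.CHAIN_APPROX_NONE)[0],key=cv2.contourArea)
    c=cv2.convexHull(c)[:,0,:].astype(float);c=c[c[:,1]<vmax-3]
    B=np.eye(4);B[:3,:3]=R.from_rotvec(rv).as_matrix();B[:3,3]=p;W=B@Tc
    x=(c-K[:2,2])/K[0,0];q=np.linalg.norm(x,axis=1,keepdims=True);d=np.c_[x*np.sin(q)/q,np.cos(q)]*[1,-1,-1]
    d=d@W[:3,:3].T;P=W[:3,3]+d*((131-W[2,3])/d[:,2:])
    s=least_squares(lambda a:np.hypot(P[:,0]-a[0],P[:,1]-a[1])-a[2],[459,115,95],loss="soft_l1")
    print(f,len(c),s.x.round(1),np.abs(s.fun).mean().round(2))
fit("pics/w4.png",[442.6,45,294.6],[-2.253,-2.189,0],210)
fit("pics/w9.png",[423.54,97.72,153.12],[3.023,.854,.002],240)
fit("pics/w5.png",[467.43,158.79,146.49],[2.254,2.187,.005],225)
# top camera now: blue blob
im=save("top","t2.png");h=cv2.cvtColor(im,cv2.COLOR_RGB2HSV)
print([(np.round(x["rect"]).tolist(),round(x["score"],2)) for x in ctrl.look_for("top","cool_tub")[:2]])
m=((h[:,:,0]>98)&(h[:,:,0]<125)&(h[:,:,1]>110)).astype(np.uint8);m[:185]=0;m[270:]=0;m[:,:260]=0;m[:,345:]=0
c=cv2.convexHull(max(cv2.findContours(m,cv2.RETR_EXTERNAL,cv2.CHAIN_APPROX_NONE)[0],key=cv2.contourArea))[:,0,:]
P=np.array([at_z("top",u,v,131) for u,v in c if v<235])
s=least_squares(lambda a:np.hypot(P[:,0]-a[0],P[:,1]-a[1])-95,[459,115],loss="soft_l1");print("top",s.x,len(P))
```

```text
pics/w4.png 52 [460.1 115.8  93.4] 0.33
pics/w9.png 50 [460.1 115.4  93.2] 0.19
pics/w5.png 30 [461.5 136.1  82. ] 1.48
[([273.0, 192.0, 332.0, 259.0], 0.85)]
top [457.56571743 115.96172112] 20
```

```bash
python3 -c "
from h import *
print(tool()[0],goto([460.5,114.8,170],yawR(1.54)))"
```

```text
[450.92618931 347.70706762 249.66880186] (array([-233. ,   16.9,   78.1]), array([ 0.01 , -0.008, -0.004]))
```

```bash
python3 -m creep '[{"translation":[-40,3,0],"angular":[0,0,0],"jaw":0},{"translation":[-90,6,0],"angular":[0,0,0],"jaw":0},{"translation":[-140,10,0],"angular":[0,0,0],"jaw":0},{"translation":[-190,14,0],"angular":[0,0,0],"jaw":0},{"translation":[-222,16,20],"angular":[0,0,0],"jaw":0},{"translation":[-233,17,45],"angular":[0,0,0],"jaw":0},{"translation":[-233,17,64],"angular":[0,0,0],"jaw":0},{"translation":[-233,17,64],"angular":[0,0,0],"jaw":0}]'; python3 -c "
from h import *
print(tool()[0],goto([460.5,114.8,163],yawR(1.54)))"
```

```text
t: 55.4
ee_pos: [455.0, 111.4, 176.8]
orientation: [-2.259, -2.18, 0.006]
ft_force: [-0.6, 0.1, -3.0]
width: 34.9
grasp_force: 30.0
[455.04373922 111.37545344 176.81473752] (array([ 3.6,  5.4, 13.8]), array([-0.004,  0.001, -0.005]))
```

```bash
python3 -m creep '[{"translation":[0,0,0],"angular":[0,0,0],"jaw":0},{"translation":[0,0,0],"angular":[0,0,0],"jaw":0},{"translation":[0,0,0],"angular":[0,0,0],"jaw":0},{"translation":[0,0,0],"angular":[0,0,0],"jaw":0},{"translation":[0,0,0],"angular":[0,0,0],"jaw":0},{"translation":[0,0,0],"angular":[0,0,0],"jaw":0},{"translation":[0,0,0],"angular":[0,0,0],"jaw":0},{"translation":[0,0,0],"angular":[0,0,0],"jaw":0}]'; python3 -c "
from h import *
print(tool()[0],goto([460.5,114.8,163],yawR(1.54)))"
```

```text
t: 56.4
ee_pos: [456.8, 111.9, 178.7]
orientation: [-2.26, -2.182, 0.0]
ft_force: [-1.0, -0.8, -1.9]
width: 34.6
grasp_force: 30.0
[456.75893377 111.94691549 178.66342498] (array([ 3. ,  3.6, 15.7]), array([-0.   ,  0.   , -0.004]))
```

```bash
python3 -m creep '[{"translation":[3,3.5,0],"angular":[0,0,0],"jaw":0},{"translation":[3,3.5,4],"angular":[0,0,0],"jaw":0},{"translation":[3,3.5,8],"angular":[0,0,0],"jaw":0},{"translation":[3,3.5,11],"angular":[0,0,0],"jaw":0},{"translation":[3,3.5,13],"angular":[0,0,0],"jaw":0},{"translation":[3,3.5,14.5],"angular":[0,0,0],"jaw":0},{"translation":[3,3.5,15.5],"angular":[0,0,0],"jaw":0},{"translation":[3,3.5,15.5],"angular":[0,0,0],"jaw":0}]'
```

```text
t: 57.4
ee_pos: [460.2, 114.8, 165.4]
orientation: [-2.26, -2.182, 0.0]
ft_force: [-9.7, -2.1, 26.8]
width: 34.9
grasp_force: 30.0
```

```bash
python3 -m creep '[{"translation":[0,0,-1.5],"angular":[0,0,0],"jaw":0},{"translation":[0,0,-1.5],"angular":[0,0,0],"jaw":0.8},{"translation":[0,0,-1.5],"angular":[0,0,0],"jaw":0.8},{"translation":[0,0,-1.5],"angular":[0,0,0],"jaw":0.8},{"translation":[0,0,-40],"angular":[0,0,0],"jaw":0.8},{"translation":[0,0,-90],"angular":[0,0,0],"jaw":0.8},{"translation":[-20,0,-140],"angular":[0,0,0],"jaw":0.8},{"translation":[-60,0,-150],"angular":[0,0,0],"jaw":0.8}]'
python3 - <<'E'
from h import *
import time
e,r=tool();print(e)
im=save("wrist","w16.png")
for l in("tub_lid","lid_knob","cool_tub","toggle_tip"):print(l,[(np.round(x["rect"]).tolist(),round(x["score"],2)) for x in ctrl.look_for("wrist",l)[:2]])
def circle(m,z,lbl):
    c=cv2.convexHull(max(cv2.findContours(m,cv2.RETR_EXTERNAL,cv2.CHAIN_APPROX_NONE)[0],key=cv2.contourArea))[:,0,:]
    (u,v),rad=cv2.minEnclosingCircle(c); print(lbl,(u,v),rad,at_z("wrist",u,v,z).round(1))
hsv=cv2.cvtColor(im,cv2.COLOR_RGB2HSV)
m=(hsv[:,:,2]<45).astype(np.uint8);m[235:]=0;m[:,:280]=0;m[:,380:]=0;circle(m,187,"knob")
b=((hsv[:,:,0]>98)&(hsv[:,:,0]<125)&(hsv[:,:,1]>110)).astype(np.uint8);b[235:]=0
ys,xs=np.nonzero(b);print("blue px",len(xs),xs.min(),xs.max(),ys.min(),ys.max())
print("exp knob",proj("wrist",[460,115.5,187]).round(0),"if plug on rim",proj("wrist",[460,115.5,196]).round(0))
E
```

```text
t: 58.4
ee_pos: [460.1, 55.1, 316.6]
orientation: [2.255, 2.182, 0.008]
ft_force: [0.9, -0.8, 0.6]
width: 70.1
grasp_force: 0.0
[460.13213246  55.12675598 316.62720646]
tub_lid [([236.0, 35.0, 405.0, 207.0], 0.8)]
lid_knob [([238.0, 32.0, 408.0, 206.0], 0.94)]
cool_tub [([232.0, 46.0, 409.0, 188.0], 0.94)]
toggle_tip [([319.0, 266.0, 359.0, 280.0], 0.95), ([327.0, 245.0, 393.0, 352.0], 0.71)]
knob (321.1508483886719, 121.6229019165039) 17.41526985168457 [458.3 116.1 187. ]
blue px 353 323 542 60 228
exp knob [323. 122.] if plug on rim [323. 123.]
```

Run:
```python
from h import *
im=save("top","t3.png")
for l in["fridge","door_handle","toggle_tip","cool_tub","tub_lid","pepper_mill","salt_mill","timer","fish_tin"]:
    print(l,[(np.round(x["rect"]).tolist(),round(x["score"],2)) for x in ctrl.look_for("top",l)[:1]])
a=cv2.imread("pics/top0.png").astype(int);b=im[:,:,::-1].astype(int);d=np.abs(a-b).max(2)
for n,(x0,y0,x1,y1) in dict(bystanders=(205,165,310,192),timer=(208,190,232,212),fridge=(333,145,442,216)).items(): print(n,(d[y0:y1,x0:x1]>50).mean().round(3))
```

```text
fridge [([333.0, 145.0, 440.0, 214.0], 0.66)]
door_handle []
toggle_tip []
cool_tub [([278.0, 244.0, 297.0, 258.0], 0.63)]
tub_lid [([277.0, 198.0, 304.0, 247.0], 0.86)]
pepper_mill [([264.0, 169.0, 284.0, 192.0], 0.6)]
salt_mill [([247.0, 174.0, 263.0, 185.0], 0.53)]
timer [([208.0, 189.0, 227.0, 208.0], 0.82)]
fish_tin [([277.0, 248.0, 300.0, 257.0], 0.58)]
bystanders 0.12
timer 0.0
fridge 0.064
```

```bash
python3 -m creep '[{"translation":[0,-30,0],"angular":[0,0,0],"jaw":0.8},{"translation":[20,-60,0],"angular":[0,0,0],"jaw":0.8},{"translation":[70,-90,0],"angular":[0,0,0],"jaw":0.8},{"translation":[130,-110,0],"angular":[0,0,0],"jaw":0.8},{"translation":[190,-120,0],"angular":[0,0,0],"jaw":0.8},{"translation":[250,-130,0],"angular":[0,0,0],"jaw":0.8},{"translation":[310,-150,0],"angular":[0,0,0],"jaw":0.8},{"translation":[360,-180,0],"angular":[0,0,0],"jaw":0.8}]'; python3 -m creep '[{"translation":[30,-20,0],"angular":[0,0,0],"jaw":0.8},{"translation":[60,-40,0],"angular":[0,0,0],"jaw":0.8},{"translation":[90,-50,0],"angular":[0,0,0],"jaw":0.8},{"translation":[90,-50,0],"angular":[0,0,0],"jaw":0.8},{"translation":[90,-50,0],"angular":[0,0,0],"jaw":0.8},{"translation":[90,-50,0],"angular":[0,0,0],"jaw":0.8},{"translation":[90,-50,0],"angular":[0,0,0],"jaw":0.8},{"translation":[90,-50,0],"angular":[0,0,0],"jaw":0.8}]'
python3 - <<'E'
from h import *
im=save("top","t4.png")
for l in["fridge","door_handle","toggle_tip","cool_tub","tub_lid","pepper_mill","salt_mill","timer","fish_tin"]:
    print(l,[(np.round(x["rect"]).tolist(),round(x["score"],2)) for x in ctrl.look_for("top",l)[:1]])
a=cv2.imread("pics/top0.png").astype(int);b=im[:,:,::-1].astype(int);d=np.abs(a-b).max(2)
for n,(x0,y0,x1,y1) in dict(bystanders=(240,165,310,192),timer=(208,190,232,212),fridge=(333,145,442,216),tub=(265,190,340,260)).items():
    m=d[y0:y1,x0:x1]>40; ys,xs=np.nonzero(m); print(n,m.mean().round(3),(xs.mean()+x0,ys.mean()+y0) if len(xs) else "")
E
```

```text
t: 60.15
ee_pos: [290.3, 423.3, 313.1]
orientation: [2.26, 2.182, 0.001]
ft_force: [1.8, 0.3, 0.9]
width: 69.8
grasp_force: 0.0
t: 61.15
ee_pos: [244.5, 512.3, 313.4]
orientation: [-2.261, -2.181, -0.0]
ft_force: [-1.0, -0.3, 1.2]
width: 70.3
grasp_force: 0.0
fridge [([358.0, 186.0, 438.0, 215.0], 0.75)]
door_handle [([359.0, 189.0, 435.0, 214.0], 0.79)]
toggle_tip [([335.0, 144.0, 441.0, 215.0], 0.46)]
cool_tub [([276.0, 191.0, 328.0, 260.0], 0.84)]
tub_lid [([276.0, 196.0, 330.0, 251.0], 0.6)]
pepper_mill [([264.0, 169.0, 286.0, 191.0], 0.56)]
salt_mill []
timer [([208.0, 190.0, 228.0, 207.0], 0.71)]
fish_tin [([282.0, 170.0, 307.0, 189.0], 0.69)]
bystanders 0.0 
timer 0.0 
fridge 0.0 
tub 0.001 (np.float64(304.0), np.float64(236.4))
```

```bash
python3 -c "
from workcell import ctrl
print(ctrl.close_job())"
```

```text
the job is handed in; nothing more can be done
None
```

I handed the job in at about 61 s: the red and green jars (no white jar was there) stand in door pockets 0 and 2, the door was pressed shut, the toggle was then held at its blue-side stop for over 2 s and eased back, the lid is back on the empty tub, and the other things show no movement in the top camera; the hand-in gave no verdict.

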